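# Lock the board vise onto the ball stand

## Robot

A 6-joint arm with a two-finger parallel gripper is mounted at the origin on the work surface. World frame = base frame: x ahead of the robot, y to its left, z up, the work surface at z = 0. Lengths are in mm, angles in rad, forces in N, time in s.
With the tool pointing down it reaches from about 350 to 875 mm from the base axis. Payload 4.2 kg.
Tool frame: the origin (TCP) lies at the very end of the fingers, on their centre line; the grasp point (between the pads) lies 19 mm behind it; z points along the fingers, y is the direction in which the jaws open and shut (so a half turn about z gives the same grasp; the last joint's range is limited). The gripper opens to 85 mm and grips with 20 to 120 N. Pads are 22 mm wide; open, the fingers measure 114 mm over their backs; the gripper's body (76 mm by 85 mm) begins 54 mm behind the grasp point. The pads swing forward as they close: fully open they stand 13 mm farther back than shut.
Start: joints at [-1.015, 0.385, 0.008, 0, -1.194, -0.259], TCP at [182.804, -597.647, 194.212] pointing down, gripper open.
Joint ranges: [-3.14, 3.14], [-1.21, 2.06], [-1.07, 1.41], [-3.16, 2.05], [-2.99, -0.16], [-3.1, 3.1]. Speed limits (rad/s): [2.79, 2.79, 3.14, 3.14, 3.14, 3.14].

## Interface

Orientations are given as a unit quaternion [x, y, z, w].
In Python, from bench import arm gives the robot as it stands.
- The arm moves only by the tool apply_moves, never from a script. Its argument "plan" is one flat list of numbers, 5 for each row, row after row: the gripper's target within -1 to 1 (shut at 1, half-way at 0, fully open at -1), then the shift along the world's x, y, z in m, then the turn about the world's z in degrees. A call has 1 to 8 rows; each row is the pose to reach, as a shift and turn from the pose commanded when the call began; what a row does not reach only later rows make up. A row lasts 1/12 s, in which the tool goes at most 41.7 mm and 7.16 degrees, less where a joint would pass 70% of its speed; a pose out of reach is approached as far as the arm can. A call with a gripper value outside its range is refused whole. The fingers move at their own pace and stop on an object; the grip force is fixed at half the most. Time passes only in rows, so rows that repeat a pose let the fingers close. It gives the time, the measured TCP pose, the force and the opening at its end, in the units of the state.
- arm.read_state(): the state, without advancing time (a new reading comes with each control period).
- arm.get_image(name): name is "scene" or "top"; returns a dict with "color" (480x640x3 uint8, red, green, blue), "range_z" (480x640 float32, mm along the optical axis (not along the pixel's ray), 0 where there is no reading), "camera_matrix" (3x3 intrinsics, pixels), "camera_from_world" (4x4, takes a point from world to camera coordinates). Camera axes: x right, y down, z forward; pixel columns grow to the right and rows downward; lengths in mm; the calibration is good to about 2 mm. A picture is of the moment at which its call begins.
- arm.job_done(): hands the job in, once; it reports no verdict.
The state is a dict: "clock": time; "joints": joint angles; "joint_vel": joint speeds; "joint_efforts": joint torques, N m; "position": TCP position; "ee_rot": TCP orientation; "contact_force": force on the tool from outside, world axes, zero at the start; "wrist_torque": the same for the moment, N m; "gripper_width": finger opening in mm.
Only numpy, scipy, OpenCV 4.12 (cv2) and the standard library are available. Lean on these libraries where they do the work, as an engineer would, in place of code of your own. Each camera call takes 0.05 s, during which the arm holds its last target.

## Task

Move the small board vise from its parking dock to the ball stand: raise its latch handle fully while it is parked, lift the vise off, lower it over the ball and push it down until the stiff ring under its feet is fully home on its stop, then press the handle all the way down to lock it, and let go. Be gentle: the ball stand must never take more than 40 N. Leave the other things on the bench where they are.

Things in the scene. Friction and masses are not known exactly. Their poses are not given: they have to be found in the camera images.
- head: The board vise: loose, 0.6 to 0.85 kg, aluminium, z up; origin on its underside straight below the socket. Latch handle towards its +x, jaws holding a small circuit board towards -x (to 110 mm). Middle block 44 x 44 mm, 44 mm tall, sides upright. Square well (socket) in its underside, 28 mm wide, 34 deep. Feet 8 mm tall from x = -60 to 60 mm. Starts latched on the dock, x along the dock's x
- grip (a point): The centre of the vise's block, between its y faces (44 mm apart), 30 mm above its underside; the block's top is 14 mm higher
- socket (a point): Point in the vise's socket where the centre of the ball comes when the vise is seated: on the block's axis, 20 mm above the vise's underside. z up
- latch (a joint): Latch handle angle (rad): 0 = down, level, locked (a hook at its foot reaches 5 mm into the well, under the ball), 0.8 = fully raised, end stop. Over 0.2 the ball or plug can pass. Stiff: stays where it is left; at the bar it takes about 1 N to raise, 1.5 to 2 N to lower. If the vise is not seated the hook strikes the ball and the handle stays up
- pivot (a point): Hinge axis of the latch handle (parallel to the vise's y), at 26 mm in x and 44 mm above the underside of the vise
- bar (a point): Centre of the round-ended cross bar at the handle's free end: 14 mm thick, 26 mm long along the vise's y, 80 mm from the hinge axis; handle down: x = 106 mm, 51.5 mm above the vise's underside. A flat lever 12 mm wide, 7 mm thick joins it to the hinge (lever top 11 mm above the hinge axis when down). Nothing is under the bar but the dock or ring
- dock: The parking dock, fixed: a square plate 125 x 125 mm, 24 mm tall, with an upright black plug 25.5 mm square (its top 32 mm above the plate) that fills the vise's socket. The origin is the centre of its underside
- stand: The ball stand: a fixed drum let into the bench (this origin lies 0 to 20 mm below the bench top). Round its ball is a flat grey ring, 124 mm across with a 30 mm hole, on which the vise's feet land. The ring starts 5 to 12 mm above its stop and slides down only when pushed with about 17 N; it stays where it is left. On its stop its top is 60 mm above this origin
- ball (a point): Centre of the fixed steel ball (25 mm across, on a 12 mm neck) in the middle of the stand, 20 mm above the ring's top when the ring is on its stop. The ball has 1.5 mm play all round in the vise's socket; the vise may stand at any yaw
- jar: Bystander: small jar, 36 mm across, 34 mm tall
- board: Bystander: circuit board 100 x 70 mm lying flat, up to 14 mm tall
- bottle: Bystander: bottle 52 mm across, 120 mm tall
- spool: Bystander: spool 52 mm across, 40 mm tall
- brush: Bystander: brush lying flat
- mouse: Bystander: computer mouse 100 x 58 mm, 32 mm tall
- driver: Bystander: screwdriver lying flat
Not all that is in view belongs to the job. Of the things that look like the head, the larger one is meant.

How it is judged:
By the outcome, as a careful person would: the job done as asked, in the order asked, and still so for the second after the job is handed in, with the robot touching nothing.
It also fails if it takes over 72 s, if anything falls off the work surface, if the arm or the gripper's body presses on something with over 40 N, if the wrist force passes 120 N, or if a joint passes its speed limit or range.

## Working session

There is one attempt and no reset: what is moved stays moved. The work goes in short steps, Python scripts to look and compute and a tool call to move; the robot and the scene stay as the last step left them, time stands still between calls to the robot, and variables do not carry over. Pictures are saved under pics/ and viewed, and the job is handed in when it is done.

Besides the shell and the picture viewer there is one more tool, called after ">>>" by a JSON object that holds its "name" and its "arguments". apply_moves: Moves the arm, as the interface text tells. Its arguments: {"type":"object","properties":{"plan":{"type":"array","items":{"type":"number"}}},"required":["plan"]}

```bash
ls; mkdir -p pics; python3 - <<'E'
from bench import arm
import cv2, numpy as np
for n in ("scene","top"):
    d=arm.get_image(n); cv2.imwrite(f"pics/{n}0.png",d["color"][:,:,::-1]); np.savez(f"/tmp/{n}0.npz",**d)
    T=d["camera_from_world"]; print(n,d["camera_matrix"].round(1).tolist(), (-T[:3,:3].T@T[:3,3]).round(), T[:3,:3].round(2).tolist())
s=arm.read_state(); print(s)
E
```

```text
pics
scene [[619.3, 0.0, 321.1], [0.0, 619.3, 234.9], [0.0, 0.0, 1.0]] [1207. -248. 1145.] [[0.34, 0.94, 0.0], [0.79, -0.28, -0.54], [-0.51, 0.19, -0.84]]
top [[485.2, 0.0, 316.8], [0.0, 485.2, 241.8], [0.0, 0.0, 1.0]] [ 402.   -2. 1221.] [[0.02, -1.0, 0.01], [-0.99, -0.02, -0.13], [0.13, -0.01, -0.99]]
{'clock': 0.1, 'joints': array([-1.01538721e+00,  3.85467108e-01,  6.79054121e-03, -4.40709863e-04,
       -1.19401930e+00, -2.58614276e-01]), 'joint_vel': array([-0.00231611, -0.0029728 ,  0.0033089 ,  0.00215071, -0.00113117,
        0.00277587]), 'joint_efforts': array([-1.08244181e-03, -3.93319952e+01,  1.88928866e+01,  4.19796199e+00,
       -2.57013860e-03,  6.53332791e-06]), 'position': array([ 182.63791827, -597.10381641,  193.24876061]), 'ee_rot': array([-1.47772909e-01,  9.89020841e-01,  9.53262636e-04, -1.87893452e-04]), 'contact_force': array([0.70386452, 0.22761049, 0.65089488]), 'wrist_torque': array([-0.06536027,  0.00360654, -0.0578369 ]), 'gripper_width': 85.54305410369837}
```

View pics/scene0.png

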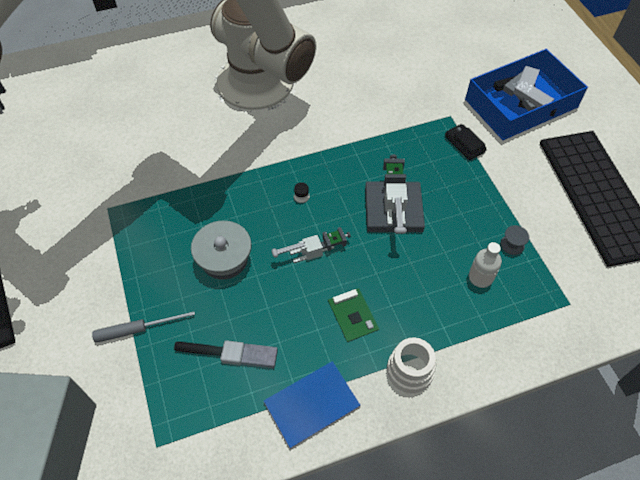

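View pics/top0.png

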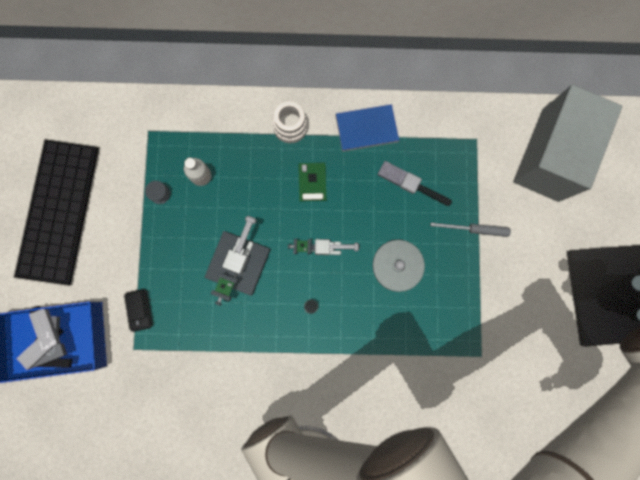

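The scene picture shows the dock with the vise at about (396,200), the stand at (221,248) and a smaller look-alike at (312,247). In the top view they are at (237,262), (399,265) and (322,247). Next I'll measure them.

```bash
cat > h.py <<'E'
import numpy as np, cv2
def cloud(d):
    K=d["camera_matrix"];T=d["camera_from_world"];z=d["range_z"].astype(float)
    v,u=np.mgrid[:480,:640]
    P=np.stack([(u-K[0,2])/K[0,0]*z,(v-K[1,2])/K[1,1]*z,z],-1)
    W=(P-T[:3,3])@T[:3,:3]
    W[z==0]=np.nan
    return W
E
python3 - <<'E'
from h import *
for n,boxes in (("scene",dict(dock=(355,425,150,240),stand=(180,262,210,285))),("top",dict(dock=(200,275,210,305),stand=(365,432,235,298)))):
    d=dict(np.load(f"/tmp/{n}0.npz")); W=cloud(d)
    b=W[::5,::5].reshape(-1,3); m=np.isfinite(b[:,2])&(abs(b[:,2])<12)
    print(n,"table z",np.median(b[m,2]))
    for k,(u0,u1,v0,v1) in boxes.items():
        P=W[v0:v1,u0:u1].reshape(-1,3);C=d["color"][v0:v1,u0:u1].reshape(-1,3).astype(int)
        P0=P
        z=P[:,2]; h,e=np.histogram(z[np.isfinite(z)],np.arange(-6,130,4)); print(k,[(int(a),int(c)) for a,c in zip(e,h) if c>3])
        ranges=((18,30),(62,74),(74,130)) if k=="dock" else ((40,75),(75,100))
        for lo,hi in ranges:
            Q=P[(z>lo)&(z<hi)]
            r=cv2.minAreaRect(Q[:,:2].astype(np.float32)); print("  z",lo,hi,len(Q),"med",np.median(Q,0).round(1),"mean",Q.mean(0).round(1),"rect",np.round(r[0],1),np.round(r[1],1),round(r[2],1), Q.min(0).round(),Q.max(0).round())
E
```

```text
scene table z 1.3235123698368119
dock [(-6, 135), (-2, 1176), (2, 1469), (6, 218), (10, 57), (14, 51), (18, 235), (22, 932), (26, 586), (30, 101), (34, 61), (38, 18), (42, 23), (46, 22), (50, 55), (54, 37), (58, 59), (62, 152), (66, 364), (70, 221), (74, 89), (78, 142), (82, 66), (86, 4)]
  z 18 30 1753 med [509.4 168.1  24.9] mean [505.3 179.2  24.8] rect [499.6 184.1] [125.8 130.7] 70.0 [421. 106.  18.] [578. 262.  30.]
  z 62 74 737 med [465.8 195.8  68.6] mean [466.8 195.2  68.4] rect [492.3 186.3] [ 46.2 203.4] 70.0 [396. 147.  62.] [586. 236.  74.]
  z 74 130 301 med [560.7 161.4  79.9] mean [555.7 163.   79.6] rect [510.8 179.2] [ 40.1 202.3] 70.8 [409. 135.  74.] [607. 228.  87.]
stand [(-6, 208), (-2, 1704), (2, 1438), (6, 147), (10, 39), (14, 27), (18, 10), (22, 11), (26, 33), (30, 31), (34, 7), (42, 13), (46, 49), (50, 101), (54, 955), (58, 1130), (62, 103), (66, 12), (70, 21), (74, 28), (78, 42), (82, 12)]
  z 40 75 2392 med [ 503.9 -210.5   58.2] mean [ 502.2 -210.1   58.1] rect [ 498.2 -209.7] [123.4 123.9] 39.7 [ 436. -272.   43.] [ 562. -148.   75.]
  z 75 100 75 med 
[... 567 characters left out ...]
91.8  67.9] mean [468.  191.4  67.8] rect [490.5 182.9] [ 46.5 199.3] 69.7 [396. 147.  62.] [584. 232.  74.]
  z 74 130 263 med [559.4 159.   78.9] mean [555.3 159.9  79. ] rect [508.9 177.5] [ 43.3 203.2] 71.6 [406. 133.  74.] [606. 215.  85.]
stand [(-6, 188), (-2, 1145), (2, 759), (6, 52), (42, 6), (46, 31), (50, 88), (54, 909), (58, 878), (62, 55), (66, 4), (70, 11), (74, 30), (78, 29), (82, 12)]
  z 40 75 1988 med [ 497.2 -212.    57.9] mean [ 498.  -212.2   57.8] rect [ 498.4 -212.8] [121.5 121.1] 89.9 [ 438. -274.   45.] [ 559. -152.   75.]
  z 75 100 66 med [ 498.3 -211.8   79.8] mean [ 498.2 -212.1   79.5] rect [ 498.4 -213.1] [20.3 22.6] 76.2 [ 487. -223.   75.] [ 509. -202.   87.]
```

```bash
python3 - <<'E'
import cv2
a=cv2.imread("pics/scene0.png")[140:260,340:450]; b=cv2.imread("pics/top0.png")[205:310,190:285]
import numpy as np
cv2.imwrite("pics/z1.png",np.hstack([cv2.resize(a,(400,436),interpolation=cv2.INTER_CUBIC),cv2.resize(b,(395,436),interpolation=cv2.INTER_CUBIC)]))
E
```

```text
(no output)
```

View pics/z1.png

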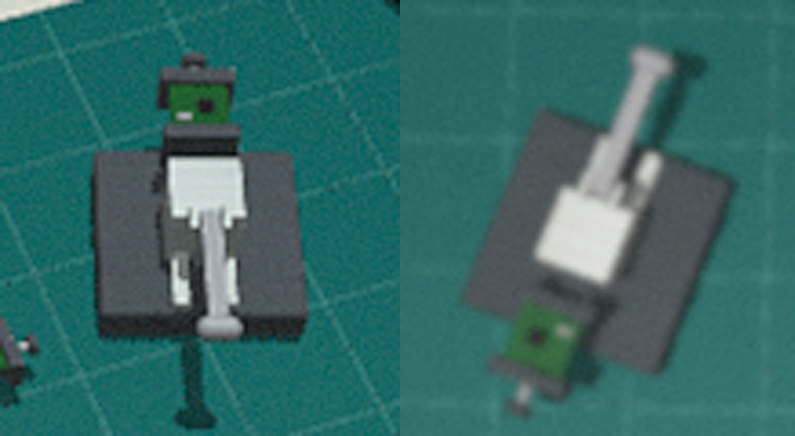

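```bash
python3 - <<'E'
from h import *
for n,(u0,u1,v0,v1) in (("scene",(355,425,150,240)),("top",(200,275,210,305))):
    d=dict(np.load(f"/tmp/{n}0.npz")); W=cloud(d)
    P=W[v0:v1,u0:u1].reshape(-1,3);C=d["color"][v0:v1,u0:u1].reshape(-1,3).astype(int)
    z=P[:,2]
    m=(z>60)&(z<76)&(C.min(1)>185); m2=(z>70)&(z<95)&(P[:,0]>580)
    for lab,mm in (("block",m),("bar",m2)):
        Q=P[mm]; r=cv2.minAreaRect(Q[:,:2].astype(np.float32)); print(n,lab,len(Q),np.median(Q,0).round(1),np.round(r[0],1),np.round(r[1],1),round(r[2],1),np.percentile(z[mm],[5,95]).round(1))
    a=np.deg2rad(-20); c=np.array([499.3,182.5])
    q=(P[:,:2]-c)@np.array([[np.cos(a),-np.sin(a)],[np.sin(a),np.cos(a)]])
    for x0 in range(-120,125,10):
        s=(z>33)&(abs(q[:,0]-x0)<5)&(abs(q[:,1])<40)
        if s.sum()>3: print(x0,s.sum(),"y",q[s,1].min().round(),q[s,1].max().round(),"z",np.percentile(z[s],[20,50,95]).round(), C[s].mean(0).round())
E
```

```text
scene block 260 [497.1 183.5  69.3] [524.4 174.9] [41.  96.8] 72.2 [65.9 73.7]
scene bar 103 [598.2 149.2  80.7] [593.8 147.2] [23.5 26.6] 89.1 [74.7 85.2]
-110 16 y -6.0 7.0 z [60. 62. 65.] [60. 80. 82.]
-100 10 y -7.0 10.0 z [61. 63. 68.] [52. 58. 60.]
-90 62 y -22.0 23.0 z [67. 70. 74.] [66. 83. 85.]
-80 111 y -22.0 24.0 z [62. 67. 74.] [48. 71. 59.]
-70 59 y -16.0 18.0 z [65. 67. 69.] [33. 89. 45.]
-60 59 y -17.0 19.0 z [65. 66. 71.] [44. 88. 56.]
-50 40 y -22.0 23.0 z [66. 69. 72.] [58. 92. 74.]
-40 173 y -22.0 24.0 z [55. 66. 74.] [48. 54. 57.]
-20 67 y -21.0 23.0 z [67. 68. 72.] [169. 180. 177.]
-10 82 y -21.0 22.0 z [67. 69. 73.] [196. 207. 204.]
0 80 y -21.0 24.0 z [66. 69. 73.] [191. 202. 200.]
10 78 y -21.0 23.0 z [68. 70. 73.] [194. 205. 203.]
20 136 y -21.0 24.0 z [42. 59. 78.] [120. 127. 126.]
30 89 y -16.0 20.0 z [36. 66. 81.] [130. 136. 136.]
40 45 y -17.0 19.0 z [34. 77. 83.] [158. 166. 167.]
50 42 y -17.0 20.0 z [35. 79. 83.] [167. 175. 177.]
60 30 y -17.0 20.0 z [64. 78. 83.] [165. 173. 176.]
70 23 y -3.0 7.0 z [78. 79. 82.] [174. 181. 185.]
80 25 y -5.0 6.0 z [79.
[... 812 characters left out ...]
52. 67. 72.] [184. 187. 183.]
-10 87 y -24.0 20.0 z [65. 68. 71.] [203. 205. 201.]
0 86 y -24.0 21.0 z [66. 68. 72.] [204. 206. 202.]
10 85 y -24.0 20.0 z [66. 68. 72.] [204. 207. 202.]
20 75 y -24.0 20.0 z [66. 69. 78.] [181. 183. 179.]
30 52 y -19.0 10.0 z [71. 77. 82.] [159. 160. 159.]
40 30 y -21.0 15.0 z [36. 78. 82.] [166. 167. 166.]
50 31 y -20.0 15.0 z [35. 78. 83.] [173. 174. 173.]
60 26 y -13.0 17.0 z [77. 79. 82.] [152. 156. 157.]
70 23 y -8.0 4.0 z [78. 79. 83.] [158. 163. 163.]
80 22 y -8.0 5.0 z [77. 78. 82.] [156. 161. 162.]
90 23 y -7.0 4.0 z [77. 80. 82.] [155. 160. 161.]
100 34 y -13.0 9.0 z [78. 81. 85.] [150. 154. 155.]
110 31 y -15.0 12.0 z [78. 81. 83.] [126. 135. 136.]
```

```bash
python3 - <<'E'
from h import *
from scipy.optimize import least_squares
for n in("scene","top"):
    d=dict(np.load(f"/tmp/{n}0.npz")); W=cloud(d).reshape(-1,3)
    P=W[np.isfinite(W[:,2])]
    r=np.hypot(P[:,0]-499.5,P[:,1]+211)
    ring=P[(r>22)&(r<56)&(P[:,2]>40)]
    t=P[(abs(np.hypot(P[:,0]-499.5,P[:,1]+211)-90)<15)&(P[:,2]<20)]
    b=P[(r<11)&(P[:,2]>72)]
    f=least_squares(lambda c:np.linalg.norm(b-c,axis=1)-12.5,[499.5,-211,70],loss="soft_l1")
    print(n,"ring",np.median(ring,0).round(1),"table",np.median(t[:,2]).round(1),"ball",f.x.round(1),len(b))
    # dock local table
    t=P[(abs(np.hypot(P[:,0]-499,P[:,1]-182)-105)<10)&(P[:,2]<12)]; q=P[(np.hypot(P[:,0]-499,P[:,1]-182)<60)&(abs(P[:,2]-24)<6)]
    print(" dock table",np.median(t[:,2]).round(1),"plate",np.median(q[:,2]).round(1))
E
```

```text
scene ring [ 502.  -211.4   58.3] table 1.7 ball [ 497.8 -209.7   69.7] 77
 dock table 2.2 plate 25.1
top ring [ 499.  -210.5   58. ] table 1.3 ball [ 498.7 -213.1   69.7] 64
 dock table 1.2 plate 24.2
```

>>> {"name": "apply_moves", "arguments": {"plan": [-1,0.02,0.036,0,-7,-1,0.04,0.072,0,-14,-1,0.06,0.108,0,-21,-1,0.08,0.144,0,-28,-1,0.1,0.18,0,-35,-1,0.12,0.216,0,-36.8,-1,0.14,0.25,0,-36.8,-1,0.16,0.285,0,-36.8]}}

```text
clock: 0.77
position: [339.1, -317.6, 194.0]
ee_rot: [0.172, 0.985, 0.0, -0.0]
contact_force: [0.6, -0.1, -1.2]
gripper_width: 85.1
```

>>> {"name": "apply_moves", "arguments": {"plan": [-1,0.02,0.035,0,0,-1,0.04,0.07,0,0,-1,0.06,0.105,0,0,-1,0.08,0.14,0,0,-1,0.1,0.175,0,0,-1,0.12,0.21,0,0,-1,0.14,0.245,0,0,-1,0.16,0.28,0,0]}}

```text
clock: 1.43
position: [499.1, -37.4, 194.1]
ee_rot: [0.172, 0.985, 0.0, -0.0]
contact_force: [0.6, -0.4, 1.3]
gripper_width: 85.1
```

>>> {"name": "apply_moves", "arguments": {"plan": [-1,0.02,0.035,0,0,-1,0.04,0.07,0,0,-1,0.06,0.105,0,0,-1,0.08,0.14,0,0,-1,0.095,0.1785,0,0,-1,0.095,0.1785,0,0,-1,0.095,0.1785,0,0,-1,0.095,0.1785,0,0]}}

```text
clock: 2.1
position: [593.3, 139.0, 193.4]
ee_rot: [0.172, 0.985, -0.001, -0.001]
contact_force: [-1.2, 0.1, -0.4]
gripper_width: 85.3
```

```bash
python3 - <<'E'
from bench import arm
import cv2, numpy as np
a=[]
for n,(u,v) in (("scene",(395,190)),("top",(240,235))):
    d=arm.get_image(n); c=d["color"][v-80:v+80,u-70:u+70,::-1]; a.append(cv2.resize(c,(400,457),interpolation=cv2.INTER_CUBIC))
cv2.imwrite("pics/a1.png",np.hstack(a)); s=arm.read_state(); print(s["joints"].round(2),s["position"],s["ee_rot"],s["contact_force"])
E
```

```text
[ 0.49  0.36 -0.03 -0.   -1.18 -2.41] [593.33296759 138.01793198 194.1594003 ] [ 1.72372990e-01  9.85031696e-01 -1.78361895e-04 -2.80060429e-04] [-0.18343976  0.77889931  1.05058664]
```

View pics/a1.png

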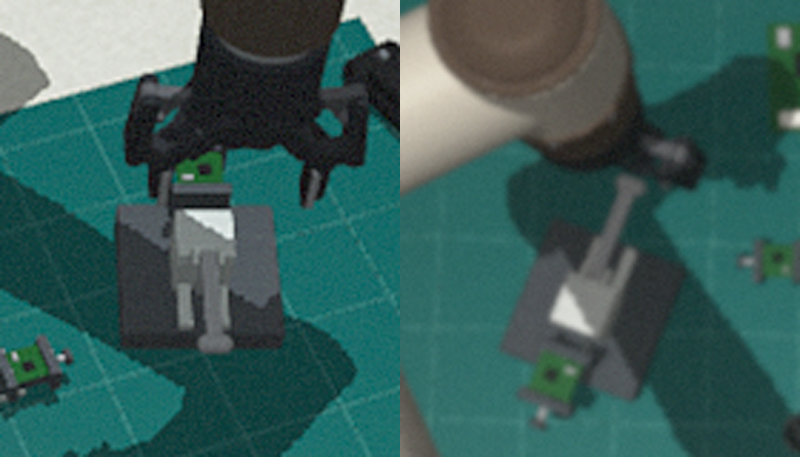

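The picture shows the gripper over the handle end, jaws across the vise's y; the bar is at about (215,345) in the left crop. The arm lags its command, so I let it settle.

>>> {"name": "apply_moves", "arguments": {"plan": [-0.5,0,0,0,0,-0.5,0,0,0,0,-0.5,0,0,0,0]}}

```text
clock: 2.45
position: [593.8, 138.2, 194.7]
ee_rot: [0.172, 0.985, 0.0, 0.0]
contact_force: [-1.2, 0.8, -0.1]
gripper_width: 64.2
```

>>> {"name": "apply_moves", "arguments": {"plan": [-0.3,0.004,0.008,-0.03,0,-0.3,0.004,0.008,-0.065,0,-0.3,0.004,0.008,-0.1,0,-0.3,0.004,0.008,-0.125,0,-0.3,0.004,0.008,-0.139,0,-0.3,0.004,0.008,-0.139,0,-0.3,0.004,0.008,-0.139,0,-0.3,0.004,0.008,-0.139,0]}}

```text
clock: 3.12
position: [599.1, 147.3, 56.8]
ee_rot: [0.172, 0.985, 0.001, 0.001]
contact_force: [-0.2, -0.5, 0.6]
gripper_width: 55.7
```

```bash
cat > look.py <<'E'
import sys
from bench import arm
import cv2, numpy as np
def look(name,us,ut):
    a=[]
    for n,(u,v) in (("scene",us),("top",ut)):
        d=arm.get_image(n); np.savez(f"/tmp/{n}_{name}.npz",**d); c=d["color"][max(v-50,0):v+50,u-44:u+44,::-1]; a.append(cv2.resize(c,(400,455),interpolation=cv2.INTER_CUBIC))
    cv2.imwrite(f"pics/{name}.png",np.hstack(a)); s=arm.read_state(); print(s["joints"].round(2),s["position"].round(1),s["contact_force"].round(1),s["gripper_width"])
E
python3 -c "
from look import look; look('a2',(395,200),(240,245))"
```

```text
[ 0.5   0.49 -0.19  0.   -0.88 -2.42] [599.1 147.5  57.2] [ 0.7 -0.1 -0.6] 55.440809861163174
```

View pics/a2.png

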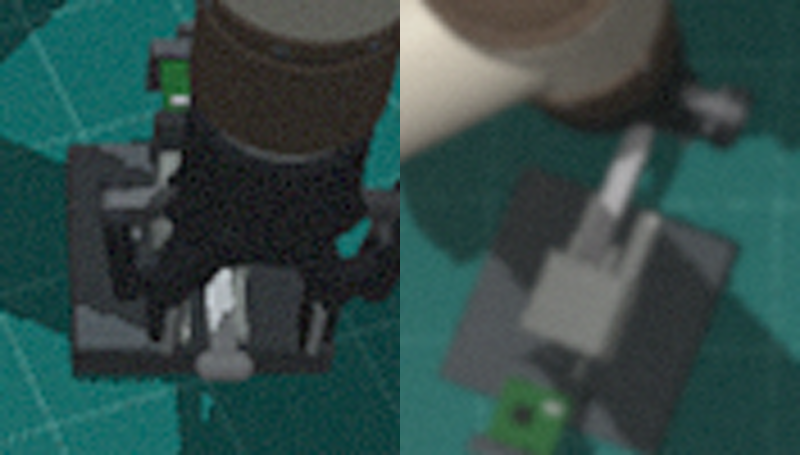

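```bash
python3 - <<'E'
import numpy as np,cv2
for n,(u,v) in (("scene",(395,200)),("top",(240,245))):
    d=np.load(f"/tmp/{n}_a2.npz"); T=d["camera_from_world"];K=d["camera_matrix"]
    a=np.deg2rad(-19.8);ex=np.array([np.cos(a),np.sin(a),0]);ey=np.array([-np.sin(a),np.cos(a),0]);t=np.array([599,147.4,57])
    for l,p in dict(tip=t,tipL=t+28*ey,tipR=t-28*ey,bar=[598,146,75.5]).items():
        q=T[:3,:3]@p+T[:3,3];q=K@q;q=q[:2]/q[2]; print(n,l,((q-[u-44,v-50])*4.55).round())
E
python3 - <<'E'
from sys import path; path.insert(0,'.')
from h import *
d=dict(np.load("/tmp/scene_a2.npz")); W=cloud(d)
# finger pixels: dark, crop left tip (155,320)->
for cx,cy in ((155,300),(155,320),(155,335),(322,300),(318,320),(318,340),(222,360),(215,365),(230,355)):
    u=int(395-44+cx/4.55);v=int(200-50+cy/4.55); print((cx,cy),W[v,u].round(1),d["color"][v,u])
E
```

```text
scene tip [218. 387.]
scene tipL [279. 388.]
scene tipR [158. 387.]
scene bar [219. 364.]
top tip [246. 115.]
top tipL [197.  96.]
top tipR [295. 133.]
top bar [244. 111.]
(155, 300) [596.9 107.6 147. ] [28 35 30]
(155, 320) [593.  111.7 122.4] [29 24 26]
(155, 335) [596.  111.  116.1] [22 28 27]
(322, 300) [nan nan nan] [29 28 29]
(318, 320) [619.6 175.4 127.9] [72 78 77]
(318, 340) [620.9 176.8 114.9] [81 83 82]
(222, 360) [599.8 144.   83.1] [106 110 114]
(215, 365) [599.9 142.   80.6] [103 108 111]
(230, 355) [597.3 149.9  80.4] [104 107 107]
```

```bash
python3 - <<'E'
from h import *
d=dict(np.load("/tmp/scene_a2.npz")); W=cloud(d)
c=cv2.resize(d["color"][195:245,365:445,::-1],(800,500),interpolation=cv2.INTER_NEAREST); c=np.clip(c.astype(float)*1.8,0,255).astype(np.uint8); cv2.imwrite("pics/a3.png",c)
for v in range(200,242,3): print(v,[ "%3.0f"%W[v,u,2] if np.isfinite(W[v,u,2]) else " - " for u in range(376,430,3)])
E
```

```text
200 ['197', '194', '190', ' 31', ' 62', '193', '192', '192', '199', '226', '228', '229', '231', '232', '229', '194', '196', '197']
203 ['185', '185', ' 30', ' 31', '161', '172', '187', '192', '194', '201', '188', '186', '182', '201', '196', '187', '160', '  1']
206 ['178', '175', '153', '149', '147', '170', '178', '182', '184', '189', '174', '178', '176', '185', '182', '186', '166', '152']
209 ['166', '169', '154', '151', '148', '166', '172', '176', ' 80', ' 32', ' 27', ' 30', ' 24', ' 23', '176', '175', '168', '152']
212 ['157', '159', '153', '152', '157', '157', '164', ' 79', ' 78', ' 34', ' 23', ' 28', ' 26', ' 28', '163', '164', '159', '149']
215 [' 27', '146', ' 25', '147', '147', '149', ' 27', ' 78', ' 77', ' 33', ' 24', ' 24', ' 29', ' 30', '122', ' - ', '149', '147']
218 [' 23', ' 23', ' 21', '129', '134', '133', ' 28', ' 81', ' 82', ' 33', ' 26', ' 26', ' 29', ' 25', '123', '133', '125', '  6']
221 [' 24', ' 24', ' 29', '121', '122', ' 33', ' 21', ' 83', ' 81', ' 34', ' 28', ' 28', ' 24', ' 28', '118', '125', '118', '  1']
224 [' 26', ' 24', ' 25', '111', '114', ' 23', ' 30', ' 80', ' 77', ' 29', ' 23', ' 21', ' 27', ' 28', '113', '114', ' 22', '  1']
227 [' 18', ' 21', ' 19', ' 21', ' 20', ' 17', ' 20', ' 82', ' 85', ' 83', ' 21', ' 20', ' 20', ' 19', '102', ' 17', ' 22', '  1']
230 [' 11', ' 10', '  7', '  7', '  6', '  6', ' 10', ' 86', ' 84', ' 82', ' 79', ' 12', '  6', '  9', ' 10', ' 10', '  8', ' -0']
233 [' -2', '  3', ' -0', '  2', '  4', '  1', '  5', '  5', '  8', '  3', '  4', '  5', '  4', ' -2', '  0', '  1', '  4', '  2']
236 ['  3', '  4', '  0', '  7', '  6', '  1', '  4', '  4', '  2', '  4', '  1', '  4', ' -2', '  4', '  3', ' -2', ' -3', '  2']
239 ['  1', '  3', '  5', ' -4', '  3', '  5', '  2', ' -1', '  1', '  3', ' -1', '  3', '  1', '  1', '  2', '  6', ' -1', '  5']
```

View pics/a3.png

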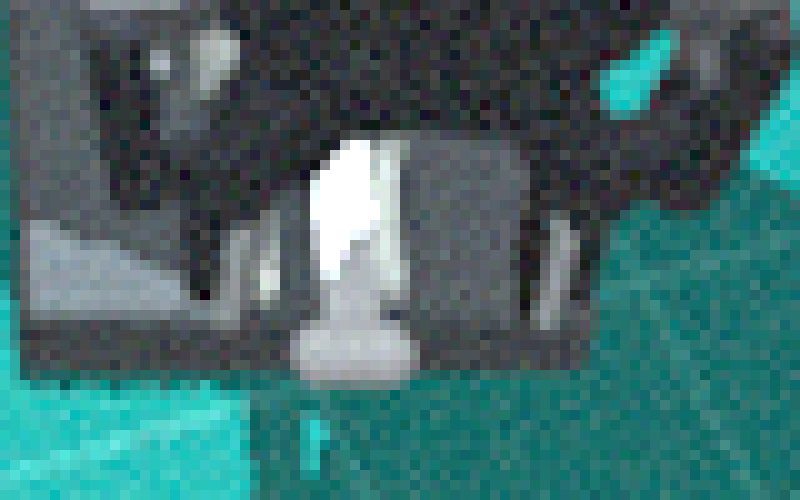

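```bash
python3 - <<'E'
from h import *
d=dict(np.load("/tmp/scene_a2.npz")); W=cloud(d)
for v in range(214,234): print(v,[ "%3.0f"%W[v,u,2] if np.isfinite(W[v,u,2]) else " - " for u in list(range(383,393))+list(range(415,426))])
a=np.deg2rad(-19.8)
P=W.reshape(-1,3); P=P[np.isfinite(P[:,2])]
q=P[:,:2]-[599,147.4]; x=q[:,0]*np.cos(a)+q[:,1]*np.sin(a); y=-q[:,0]*np.sin(a)+q[:,1]*np.cos(a)
for n in("scene","top"):
    W=cloud(dict(np.load(f"/tmp/{n}_a2.npz")));P=W.reshape(-1,3); P=P[np.isfinite(P[:,2])]
    q=P[:,:2]-[599,147.4]; x=q[:,0]*np.cos(a)+q[:,1]*np.sin(a); y=-q[:,0]*np.sin(a)+q[:,1]*np.cos(a)
    for z0 in range(40,200,10):
        s=(abs(P[:,2]-z0)<5)&(abs(x)<60)&(abs(y)<70)
        l=s&(y<-15); r=s&(y>15)
        print(n,z0,s.sum(),"x",[np.round([x[k].min(),x[k].max(),y[k].min(),y[k].max()]) for k in(l,r) if k.sum()>2])
E
```

```text
214 ['143', '142', '147', '149', '151', '148', '153', '149', '148', '151', ' 24', ' 26', ' 25', '125', '137', '150', '150', '154', '150', '150', '152']
215 [' 24', '138', '147', '145', '149', '147', '146', '146', '149', ' 24', ' 30', ' 26', ' 27', '122', '135', '137', ' - ', '147', '146', '149', '148']
216 [' 24', '125', '144', '141', '146', '147', '145', '145', '133', ' 29', ' 24', ' 23', '110', '123', '134', '139', '143', '142', '144', '146', '145']
217 [' 26', '128', '130', '139', '136', '141', '144', '140', '137', ' 32', ' 21', ' 26', '111', '123', '137', '138', '136', '141', '138', '141', '143']
218 [' 22', '128', '129', '131', '131', '134', '133', '132', '133', ' 31', ' 25', ' 26', ' - ', '123', '133', '135', '133', '135', '134', '125', '130']
219 [' 26', '126', '128', '125', '127', '134', '133', '133', '130', ' 32', ' 23', ' 27', '109', '121', '129', '130', '134', '130', '125', '128', '129']
220 [' 26', '129', '122', '124', '118', '127', '123', '127', ' 35', ' 31', ' 25', ' 27', '107', '119', '130', '128', '128', '130', '122', '127', '127']
221 [' 20', '117', '121', '115', '11
[... 2558 characters left out ...]
66.])]
scene 170 146 x [array([-11.,  17., -60., -15.]), array([-1., 19., 15., 66.])]
scene 180 129 x [array([  8.,  17., -61., -16.]), array([ 2., 20., 15., 70.])]
scene 190 175 x [array([ -9.,  18., -64., -16.]), array([ 2., 21., 16., 69.])]
top 40 3 x []
top 50 0 x []
top 60 0 x []
top 70 6 x []
top 80 110 x []
top 90 0 x []
top 100 2 x []
top 110 3 x [array([-11.,  -7., -40., -29.])]
top 120 4 x [array([-11.,  -6., -41., -27.])]
top 130 0 x []
top 140 2 x []
top 150 28 x [array([-13.,   1., -58., -33.])]
top 160 10 x [array([-15.,  -8., -54., -30.])]
top 170 21 x [array([-17.,  17., -60., -22.])]
top 180 5 x [array([-17., -12., -63., -25.])]
top 190 22 x [array([-17.,  11., -64., -24.])]
```

```bash
cat > tip.py <<'E'
from h import *
from bench import arm
def tip(name,yaw=None,lo=30):
    s=arm.read_state(); t=s["position"]; q=s["ee_rot"]; a=2*np.arctan2(q[1],q[0])-np.pi/2-np.pi/2
    d=arm.get_image("scene"); np.savez(f"/tmp/scene_{name}.npz",**d)
    P=cloud(d).reshape(-1,3); P=P[np.isfinite(P[:,2])]
    r=P[:,:2]-t[:2]; x=r[:,0]*np.cos(a)+r[:,1]*np.sin(a); y=-r[:,0]*np.sin(a)+r[:,1]*np.cos(a)
    print(t.round(1),s["gripper_width"].round(1),np.rad2deg(a).round(1))
    for z0 in range(lo,int(t[2])+130,6):
        k=(abs(P[:,2]-z0)<3)&(abs(x)<20)&(abs(y)<70)
        if k.sum(): print(z0,k.sum(),"x",x[k].min().round(),x[k].max().round(),"y",[np.round([y[m].min(),y[m].max()]) for m in (k&(y<0),k&(y>0)) if m.sum()])
E
python3 -c "
from tip import tip; tip('a4')"
```

```text
Traceback (most recent call last):
  File "tip.py", line 8, in tip
    print(t.round(1),s["gripper_width"].round(1),np.rad2deg(a).round(1))
                     ^^^^^^^^^^^^^^^^^^^^^^^^
AttributeError: 'float' object has no attribute 'round'
```

```bash
sed -i 's/s\["gripper_width"\].round(1)/round(s["gripper_width"],1)/' tip.py; python3 -c "
from tip import tip; tip('a4',lo=60)"
```

```text
[598.9 147.5  57. ] 55.3 -19.8
72 3 x -12.0 3.0 y [array([-5., -4.]), array([10., 10.])]
78 48 x -20.0 6.0 y [array([-11.,  -0.]), array([ 0., 12.])]
84 51 x -19.0 9.0 y [array([-11.,  -0.]), array([ 1., 10.])]
90 1 x 0.0 0.0 y [array([-10., -10.])]
102 7 x -0.0 9.0 y [array([-34., -26.]), array([31., 33.])]
108 22 x -9.0 11.0 y [array([-37., -25.]), array([31., 45.])]
114 32 x -11.0 11.0 y [array([-37., -25.]), array([31., 43.])]
120 28 x -9.0 11.0 y [array([-37., -25.]), array([31., 45.])]
126 30 x -12.0 12.0 y [array([-38., -28.]), array([31., 44.])]
132 19 x -1.0 11.0 y [array([-37., -25.]), array([31., 37.])]
138 18 x -1.0 12.0 y [array([-39., -25.]), array([30., 42.])]
144 46 x -10.0 13.0 y [array([-54., -26.]), array([33., 58.])]
150 102 x -12.0 13.0 y [array([-56., -27.]), array([30., 63.])]
156 109 x -13.0 14.0 y [array([-57., -23.]), array([29., 63.])]
162 56 x -17.0 17.0 y [array([-57., -19.]), array([26., 65.])]
168 101 x -11.0 18.0 y [array([-60.,  -2.]), array([ 1., 66.])]
174 81 x -3.0 18.0 y [array([-60.,  -0.]), array([ 2., 66.])]
180 78 x 7.0 20.0 y [array([-62.,  -0.]), array([ 1., 66.])]
186 78 x 2.0 18.0 y [array([-63.,  -0.]), array([ 0., 69.])]
```

Both colour and depth show the finger ends at z≈98, while the state says TCP z=57; the pads' swing explains only a few mm of that. The space below here is free, so I lower the tool and look again.

>>> {"name": "apply_moves", "arguments": {"plan": [-0.3,0,0,-0.012,0,-0.3,0,0,-0.024,0,-0.3,0,0,-0.03,0,-0.3,0,0,-0.03,0]}}

```text
clock: 3.65
position: [597.1, 146.7, 24.3]
ee_rot: [0.172, 0.985, -0.001, -0.001]
contact_force: [-0.9, -0.4, -0.5]
gripper_width: 55.4
```

```bash
python3 - <<'E'
from tip import tip; tip('a5',lo=10)
from look import look; look('a5l',(395,200),(240,245))
E
```

```text
[597.1 146.7  24.3] 55.4 -19.8
10 19 x -15.0 17.0 y [array([-62.,  -8.]), array([ 1., 66.])]
64 2 x -3.0 8.0 y [array([-29., -29.]), array([32., 32.])]
70 15 x -11.0 10.0 y [array([-34., -25.]), array([31., 43.])]
76 46 x -20.0 12.0 y [array([-36.,  -0.]), array([ 0., 44.])]
82 98 x -19.0 12.0 y [array([-33.,  -0.]), array([ 0., 41.])]
88 35 x -14.0 11.0 y [array([-37.,  -2.]), array([ 0., 45.])]
94 27 x 1.0 11.0 y [array([-38., -26.]), array([32., 42.])]
100 21 x -1.0 11.0 y [array([-36., -24.]), array([31., 43.])]
106 16 x 0.0 11.0 y [array([-39., -25.]), array([31., 52.])]
112 42 x -13.0 14.0 y [array([-52., -25.]), array([33., 61.])]
118 115 x -14.0 15.0 y [array([-54., -22.]), array([30., 64.])]
124 95 x -15.0 16.0 y [array([-57., -24.]), array([33., 65.])]
130 50 x -12.0 16.0 y [array([-57., -16.]), array([26., 66.])]
136 83 x -12.0 18.0 y [array([-57.,  -4.]), array([ 2., 63.])]
142 81 x -5.0 19.0 y [array([-60.,  -0.]), array([ 1., 66.])]
148 69 x 2.0 20.0 y [array([-61.,  -1.]), array([ 0., 67.])]
[ 0.5   0.53 -0.22  0.   -0.82 -2.42] [598.5 147.3  26. ] [ 0.8 -0.4 -0.6] 55.161809634141456
```

View pics/a5l.png

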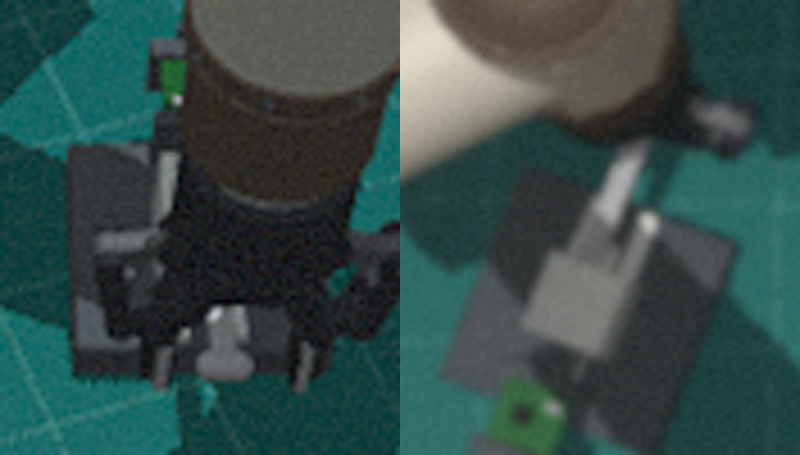

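>>> {"name": "apply_moves", "arguments": {"plan": [-0.2,-0.001,-0.002,-0.005,0,0,-0.001,-0.002,-0.005,0,0.2,-0.001,-0.002,-0.005,0,0.3,-0.001,-0.002,-0.005,0,0.3,-0.001,-0.002,-0.005,0,0.35,-0.001,-0.002,-0.005,0,0.35,-0.001,-0.002,-0.005,0,0.35,-0.001,-0.002,-0.005,0]}}

```text
clock: 4.47
position: [597.0, 145.1, 20.3]
ee_rot: [0.172, 0.985, 0.0, 0.0]
contact_force: [0.4, -0.1, -1.0]
gripper_width: 27.6
```

```bash
python3 - <<'E'
from tip import tip; tip('a6',lo=40)
E
```

```text
[597.  145.1  20.3] 27.6 -19.8
58 5 x -6.0 8.0 y [array([-16., -13.]), array([18., 18.])]
64 13 x 4.0 11.0 y [array([-17., -11.]), array([18., 31.])]
70 23 x -4.0 12.0 y [array([-24., -12.]), array([14., 29.])]
76 55 x -17.0 12.0 y [array([-24.,  -0.]), array([ 0., 30.])]
82 92 x -19.0 11.0 y [array([-24.,  -0.]), array([ 0., 31.])]
88 36 x -5.0 10.0 y [array([-24.,  -0.]), array([ 1., 30.])]
94 18 x -6.0 12.0 y [array([-24., -14.]), array([17., 27.])]
100 22 x -10.0 13.0 y [array([-29., -13.]), array([17., 36.])]
106 47 x -8.0 14.0 y [array([-39., -13.]), array([19., 47.])]
112 126 x -14.0 15.0 y [array([-42., -12.]), array([18., 49.])]
118 79 x -15.0 13.0 y [array([-45., -14.]), array([26., 56.])]
124 49 x -12.0 17.0 y [array([-49., -11.]), array([16., 57.])]
130 71 x -9.0 19.0 y [array([-52.,  -4.]), array([10., 60.])]
136 78 x -9.0 19.0 y [array([-54.,  -1.]), array([ 1., 61.])]
142 70 x -0.0 18.0 y [array([-57.,  -2.]), array([ 1., 64.])]
148 92 x -1.0 18.0 y [array([-59.,  -0.]), array([ 0., 67.])]
```

>>> {"name": "apply_moves", "arguments": {"plan": [0.45,0,0,0,0,0.55,0,0,0,0,0.55,0,0,0,0,0.55,0,0,0,0]}}

```text
clock: 4.85
position: [596.9, 145.0, 20.5]
ee_rot: [0.172, 0.985, -0.0, 0.0]
contact_force: [-0.5, -0.4, 3.0]
gripper_width: 22.3
```

```bash
python3 - <<'E'
from tip import tip; tip('a7',lo=40)
from look import look; look('a7l',(395,215),(240,245))
E
```

```text
[596.9 145.   20.5] 22.3 -19.8
58 3 x 3.0 7.0 y [array([-10., -10.]), array([15., 15.])]
64 12 x -1.0 10.0 y [array([-13.,  -8.]), array([15., 20.])]
70 19 x -8.0 11.0 y [array([-21.,  -7.]), array([14., 28.])]
76 56 x -20.0 12.0 y [array([-20.,  -1.]), array([ 1., 27.])]
82 75 x -19.0 11.0 y [array([-21.,  -0.]), array([ 0., 27.])]
88 33 x -12.0 15.0 y [array([-21.,  -3.]), array([ 2., 28.])]
94 20 x -8.0 11.0 y [array([-14.,  -8.]), array([15., 21.])]
100 28 x -7.0 13.0 y [array([-35., -10.]), array([14., 34.])]
106 52 x -12.0 15.0 y [array([-37.,  -9.]), array([16., 47.])]
112 108 x -14.0 14.0 y [array([-40., -10.]), array([16., 48.])]
118 82 x -11.0 14.0 y [array([-47., -12.]), array([19., 52.])]
124 58 x -11.0 16.0 y [array([-47.,  -7.]), array([14., 57.])]
130 75 x -10.0 18.0 y [array([-50.,  -4.]), array([ 6., 60.])]
136 69 x -7.0 18.0 y [array([-54.,  -0.]), array([ 2., 61.])]
142 77 x 2.0 18.0 y [array([-56.,  -1.]), array([ 1., 64.])]
148 87 x 1.0 20.0 y [array([-59.,  -1.]), array([ 0., 66.])]
[ 0.5   0.54 -0.23  0.   -0.81 -2.42] [596.9 145.   20.5] [-0.4  0.   3.8] 22.286833809155667
```

View pics/a7l.png

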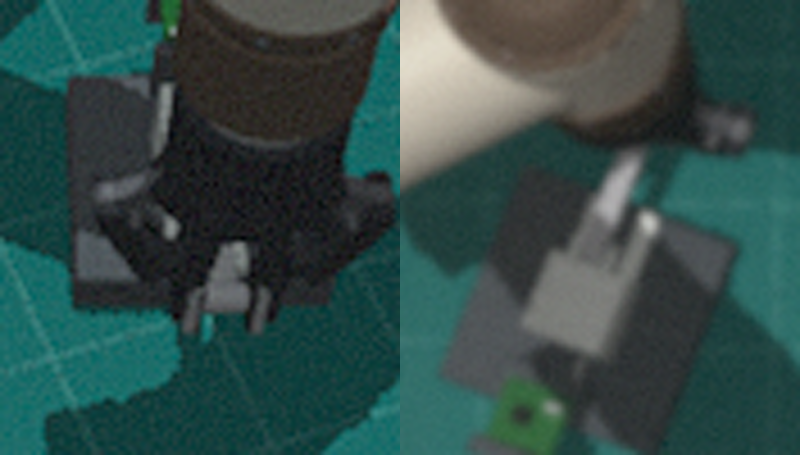

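>>> {"name": "apply_moves", "arguments": {"plan": [0.7,0,0,0,0,0.7,0,0,0,0,0.7,-0.001,0,0.008,0,0.7,-0.003,0.001,0.0157,0,0.7,-0.0055,0.002,0.0233,0,0.7,-0.0087,0.0031,0.0306,0,0.7,-0.0087,0.0031,0.0306,0,0.7,-0.0087,0.0031,0.0306,0]}}

```text
clock: 5.67
position: [588.5, 148.5, 51.6]
ee_rot: [0.172, 0.985, 0.001, 0.001]
contact_force: [1.4, -0.3, -1.9]
gripper_width: 22.2
```

>>> {"name": "apply_moves", "arguments": {"plan": [0.7,-0.004,0.0015,0.007,0,0.7,-0.0084,0.0031,0.0133,0,0.7,-0.0125,0.0045,0.018,0,0.7,-0.0165,0.006,0.022,0,0.7,-0.0192,0.0069,0.0245,0,0.7,-0.0192,0.0069,0.0245,0,0.7,-0.0192,0.0069,0.0245,0]}}

```text
clock: 6.25
position: [569.3, 155.7, 75.9]
ee_rot: [0.172, 0.985, 0.001, 0.001]
contact_force: [2.6, 0.9, -1.8]
gripper_width: 22.0
```

```bash
python3 - <<'E'
from look import look; look('b1',(395,200),(240,245))
E
```

```text
[ 0.54  0.43 -0.24 -0.   -0.9  -2.46] [569.4 155.5  75.5] [ 2.3  0.  -1.4] 22.13595580173482
```

View pics/b1.png

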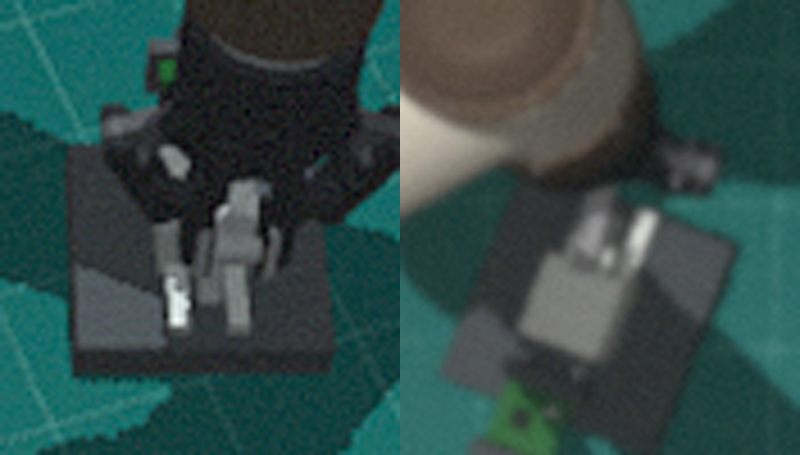

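>>> {"name": "apply_moves", "arguments": {"plan": [0.7,-0.001,0.0004,0.0009,0,0.7,-0.0022,0.0008,0.0019,0,0.7,-0.0022,0.0008,0.0019,0]}}

```text
clock: 6.6
position: [567.5, 156.1, 77.6]
ee_rot: [0.172, 0.985, 0.0, 0.001]
contact_force: [4.9, 0.4, -1.4]
gripper_width: 22.1
```

>>> {"name": "apply_moves", "arguments": {"plan": [0.7,-0.001,0.0004,0.0009,0,0.7,-0.0022,0.0008,0.0019,0,0.7,-0.0022,0.0008,0.0019,0]}}

```text
clock: 6.85
position: [564.3, 156.8, 79.1]
ee_rot: [0.172, 0.985, 0.0, -0.0]
contact_force: [4.2, 1.1, -1.5]
gripper_width: 22.2
```

>>> {"name": "apply_moves", "arguments": {"plan": [0.7,-0.001,0.0004,0.0009,0,0.7,-0.0022,0.0008,0.0019,0,0.7,-0.0022,0.0008,0.0019,0]}}

```text
clock: 7.1
position: [561.1, 156.4, 80.8]
ee_rot: [0.171, 0.985, -0.001, -0.001]
contact_force: [3.3, -2.2, -1.9]
gripper_width: 22.1
```

```bash
python3 - <<'E'
from look import look; look('b2',(395,200),(240,245))
E
```

```text
[ 0.55  0.42 -0.25  0.   -0.91 -2.47] [561.1 156.3  80.7] [ 1.4 -2.4 -0.5] 22.00862872008793
```

View pics/b2.png

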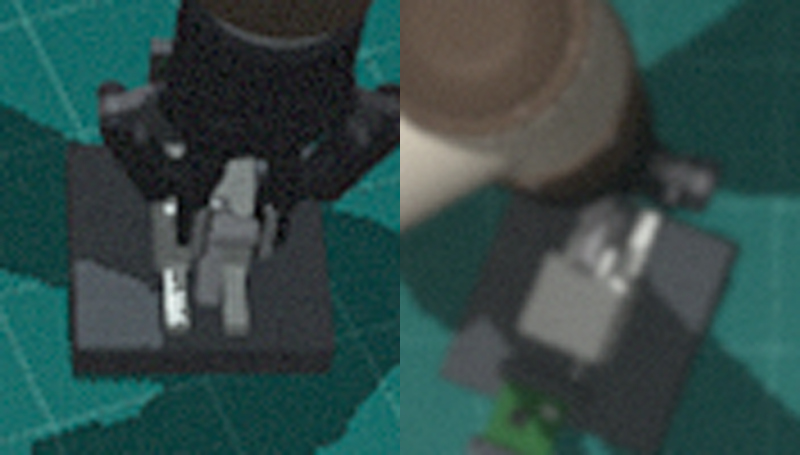

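>>> {"name": "apply_moves", "arguments": {"plan": [0.5,0,0,0,0,0.3,0,0,0,0,0,0,0,0,0,-0.3,0,0,0,0,-0.6,0,0,0,0,-0.6,0,0,0.04,0,-0.6,0,0,0.08,0,-0.6,0,0,0.12,0]}}

```text
clock: 7.87
position: [561.8, 157.3, 202.1]
ee_rot: [0.172, 0.985, -0.001, -0.001]
contact_force: [1.5, 0.4, 0.6]
gripper_width: 68.0
```

>>> {"name": "apply_moves", "arguments": {"plan": [-0.6,0,0,0.03,0,-0.6,0,-0.04,0.03,0,-0.6,0,-0.08,0.03,0,-0.6,0,-0.12,0.03,0,-0.6,0,-0.16,0.03,0,-0.6,0,-0.16,0.03,0]}}

```text
clock: 8.37
position: [561.6, -7.7, 231.4]
ee_rot: [0.175, 0.985, -0.0, -0.0]
contact_force: [-0.5, 0.4, -0.5]
gripper_width: 68.1
```

```bash
cat > meas.py <<'E'
from h import *
def meas(name,c,yaw,z0,bright=True):
    """print profile in frame at c,yaw"""
    a=np.deg2rad(yaw)
    for n in("scene","top"):
        W=cloud(dict(np.load(f"/tmp/{n}_{name}.npz"))).reshape(-1,3); C=np.load(f"/tmp/{n}_{name}.npz")["color"].reshape(-1,3).astype(int)
        k=np.isfinite(W[:,2]);W=W[k];C=C[k]
        q=W[:,:2]-c; x=q[:,0]*np.cos(a)+q[:,1]*np.sin(a); y=-q[:,0]*np.sin(a)+q[:,1]*np.cos(a); z=W[:,2]-z0
        s=(abs(z-44)<6)&(abs(x)<30)&(abs(y)<30)
        r=cv2.minAreaRect(np.stack([x[s],y[s]],1).astype(np.float32)); print(n,"blocktop n",s.sum(),"rect",np.round(r[0],1),np.round(r[1],1),round(r[2],1),"z",np.median(z[s]).round(1))
        s=(z>60)&(z<130)&(abs(y)<25)&(x>20)&(x<120)
        if s.sum()>5:
            b=s&(z>np.percentile(z[s],99)-12)
            print("   handle high pts",b.sum(),"x",x[b].min().round(),x[b].max().round(),"y",y[b].min().round(),y[b].max().round(),"zmax",z[b].max().round(1), np.percentile(z[b],90).round(1))
        s=(abs(y)<8)&(z>48)&(x>24)&(x<125)
        print("   lever slope", np.round(np.rad2deg(np.arctan(np.polyfit(x[s],z[s],1)[0])),1) if s.sum()>5 else None, s.sum())
E
python3 - <<'E'
from look import look; look('b3',(395,200),(240,250))
from meas import *; meas('b3',[498.7,182],-19.8,25)
E
```

```text
[ 0.28  0.25 -0.09 -0.   -1.23 -2.2 ] [562.2  -3.9 231.2] [ 0.1  0.5 -0.5] 67.92115466071907
scene blocktop n 303 rect [3.2 2.2] [53.4 44.5] 0.8 z 44.0
   handle high pts 75 x 78.0 93.0 y -11.0 13.0 zmax 110.6 107.8
   lever slope -59.4 379
top blocktop n 66 rect [ 12.5 -19.6] [37.6 16.4] 30.1 z 42.8
   handle high pts 35 x 38.0 54.0 y -8.0 4.0 zmax 78.8 76.7
   lever slope -52.1 316
```

View pics/b3.png

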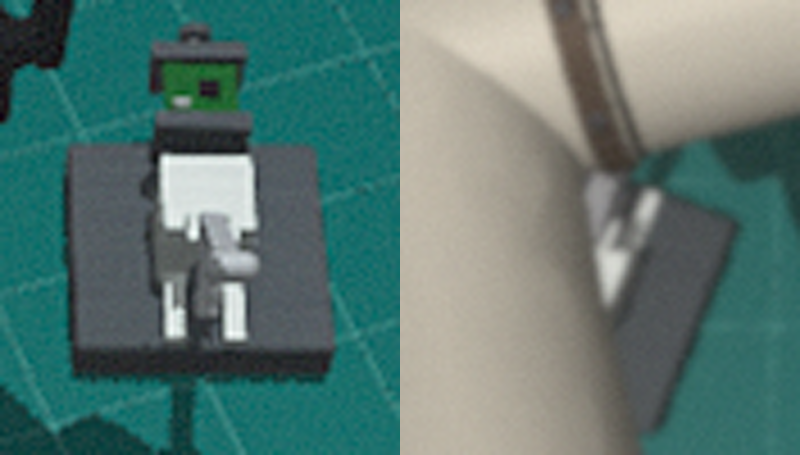

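```bash
python3 - <<'E'
from h import *
from scipy.optimize import least_squares
a=np.deg2rad(-19.8)
for nm,lab in (("scene0","init"),("scene_b3","now")):
    d=dict(np.load(f"/tmp/{nm}.npz"));W=cloud(d).reshape(-1,3); W=W[np.isfinite(W[:,2])]
    q=W[:,:2]-[499.3,184]; x=q[:,0]*np.cos(a)+q[:,1]*np.sin(a); y=-q[:,0]*np.sin(a)+q[:,1]*np.cos(a); z=W[:,2]-25.2
    s=(z>49)&(x>27)&(x<125)&(abs(y)<16)
    if lab=="init": s&=(z<70)
    for x0 in range(30,125,6):
        k=s&(abs(x-x0)<3)
        if k.sum()>1: print(lab,x0,k.sum(),"z",np.percentile(z[k],[10,50,90]).round(1),"y",y[k].min().round(),y[k].max().round())
    X=np.stack([x[s],y[s],z[s]],1)
    def model(p):
        th=p[0]; c,sn=np.cos(th),np.sin(th)
        px,pz=X[:,0]-26-p[1],X[:,2]-44-p[2]
        lx=px*c+pz*sn; lz=-px*sn+pz*c   # lever frame
        # distance to the lever box 2D (x 0..80,z 4..11) or bar circle
        dxb=np.abs(lx-40)-40; dzb=np.abs(lz-7.5)-3.5
        db=np.where((dxb<0)&(dzb<0),np.maximum(dxb,dzb),np.hypot(np.maximum(dxb,0),np.maximum(dzb,0)))
        db=np.where(np.abs(X[:,1]-1)>8,99,db)
        dc=np.hypot(lx-80,lz-7.5)-7
        return np.where(np.abs(db)<np.abs(dc),db,dc)
    best=min((least_squares(lambda p:np.r_[model(p),p[1]*3,p[2]*3],[t0,0,0],loss="soft_l1") for t0 in np.arange(0,1,.1)),key=lambda r:r.cost)
    print(lab,best.x.round(3),best.cost.round(1),s.sum())
E
```

```text
init 30 22 z [51.1 54.5 57.6] y -11.0 11.0
init 36 15 z [51.8 54.4 56.3] y -11.0 8.0
init 42 12 z [53.6 55.2 57.5] y -6.0 5.0
init 48 16 z [54.  56.9 58. ] y -6.0 5.0
init 54 16 z [52.7 54.9 57.3] y -6.0 4.0
init 60 13 z [51.3 55.1 57.6] y -6.0 6.0
init 66 13 z [53.2 55.2 57. ] y -5.0 6.0
init 72 14 z [52.6 53.4 55.9] y -5.0 6.0
init 78 14 z [52.  55.  57.8] y -6.0 5.0
init 84 14 z [52.7 55.5 58.5] y -6.0 4.0
init 90 17 z [51.1 55.2 57.5] y -7.0 4.0
init 96 11 z [52.5 54.4 55.1] y -5.0 6.0
init 102 17 z [55.6 56.8 58.3] y -11.0 11.0
init 108 41 z [51.4 56.1 60.1] y -12.0 11.0
init 114 12 z [53.  55.  59.4] y -8.0 7.0
init [ 2.00e-03 -2.05e+00  3.78e-01] 740.1 247
now 30 15 z [51.  52.8 62.8] y -13.0 11.0
now 36 15 z [49.7 64.5 66.7] y -11.0 10.0
now 42 5 z [ 66.2  70.6 340.6] y -6.0 15.0
now 48 42 z [517.9 546.2 560.7] y -1.0 16.0
now 54 131 z [523.7 548.4 563. ] y -7.0 16.0
now 60 171 z [526.  552.1 565.7] y -16.0 10.0
now 66 135 z [526.2 548.5 562.7] y -16.0 4.0
now 72 61 z [531.  543.5 554.5] y -16.0 3.0
now 78 4 z [101.3 322.  546.3] y -16.0 6.0
now 84 32 z [101.5 105.4 107.3] y -13.0 11.0
now 90 45 z [ 97.3 103.2 107.7] y -12.0 11.0
now [1.083 3.46  5.663] 134119.7 657
```

```bash
cat > latch.py <<'E'
from h import *
from scipy.optimize import least_squares
def latch(file,c,yaw,z0,zmax=125):
    a=np.deg2rad(yaw)
    d=dict(np.load(file));W=cloud(d).reshape(-1,3); W=W[np.isfinite(W[:,2])]
    q=W[:,:2]-c; x=q[:,0]*np.cos(a)+q[:,1]*np.sin(a); y=-q[:,0]*np.sin(a)+q[:,1]*np.cos(a); z=W[:,2]-z0
    s=(z>49)&(z<zmax)&(x>27)&(x<125)&(abs(y)<16)
    X=np.stack([x[s],y[s],z[s]],1)
    def model(p):
        th=p[0]; c,sn=np.cos(th),np.sin(th)
        px,pz=X[:,0]-26-p[1],X[:,2]-44-p[2]
        lx=px*c+pz*sn; lz=-px*sn+pz*c
        dxb=np.abs(lx-40)-40; dzb=np.abs(lz-7.5)-3.5
        db=np.where((dxb<0)&(dzb<0),np.maximum(dxb,dzb),np.hypot(np.maximum(dxb,0),np.maximum(dzb,0)))
        db=np.where(np.abs(X[:,1]-1)>8,99,db)
        dc=np.hypot(lx-80,lz-7.5)-7
        return np.where(np.abs(db)<np.abs(dc),db,dc)
    best=min((least_squares(lambda p:np.r_[model(p),p[1]*3,p[2]*3],[t0,0,0],loss="soft_l1") for t0 in np.arange(0,1,.1)),key=lambda r:r.cost)
    hi=X[X[:,2]>X[:,2].max()-14]
    print("latch",best.x.round(3),"cost",best.cost.round(1),len(X),"top pts",hi.min(0).round(1),hi.max(0).round(1),hi.mean(0).round(1))
    return best.x
E
python3 -c "
from latch import *
latch('/tmp/scene0.npz',[499.3,184],-19.8,25.2,70)
latch('/tmp/scene_b3.npz',[499.3,184],-19.8,25.2)
latch('/tmp/scene_b2.npz',[499.3,184],-19.8,25.2)"
```

```text
latch [ 2.00e-03 -2.05e+00  3.78e-01] cost 740.1 247 top pts [ 27.1 -11.7  49.1] [113.6  11.2  61.7] [74.5 -0.4 55.2]
latch [ 0.669 -0.345 -0.237] cost 862.5 143 top pts [ 77.8 -13.5  96.6] [ 93.2  11.2 110.4] [ 87.2  -1.8 103.6]
latch [ 0.816 -1.676  5.487] cost 236.5 140 top pts [ 57.7 -15.9 110.4] [ 83.5  15.8 124.1] [ 76.    0.6 117. ]
```

>>> {"name": "apply_moves", "arguments": {"plan": [-0.3,0.003,0.039,0,0,-0.3,0.007,0.078,0,0,-0.3,0.011,0.117,0,0,-0.3,0.014,0.156,0,0,-0.3,0.014,0.156,-0.04,0,-0.3,0.014,0.156,-0.07,0,-0.3,0.014,0.156,-0.07,0,-0.3,0.014,0.156,-0.07,0]}}

```text
clock: 9.13
position: [575.5, 154.2, 159.9]
ee_rot: [0.171, 0.985, -0.001, -0.001]
contact_force: [0.1, -0.3, 2.2]
gripper_width: 55.6
```

>>> {"name": "apply_moves", "arguments": {"plan": [-0.3,0.001,-0.0015,-0.03,0,-0.3,0.001,-0.0015,-0.06,0,-0.3,0.001,-0.0015,-0.085,0,-0.3,0.001,-0.0015,-0.0915,0,0,0.001,-0.0015,-0.0915,0,0.3,0.001,-0.0015,-0.0915,0,0.35,0.001,-0.0015,-0.0915,0,0.35,0.001,-0.0015,-0.0915,0]}}

```text
clock: 9.8
position: [578.9, 152.6, 72.0]
ee_rot: [0.172, 0.985, 0.001, 0.002]
contact_force: [0.3, 0.2, 0.3]
gripper_width: 27.8
```

```bash
python3 - <<'E'
from look import look; look('b4',(395,200),(240,245))
E
```

```text
[ 0.53  0.45 -0.22  0.   -0.89 -2.44] [578.3 152.4  71.2] [ 0.7 -0.6  0. ] 27.92852323441678
```

View pics/b4.png

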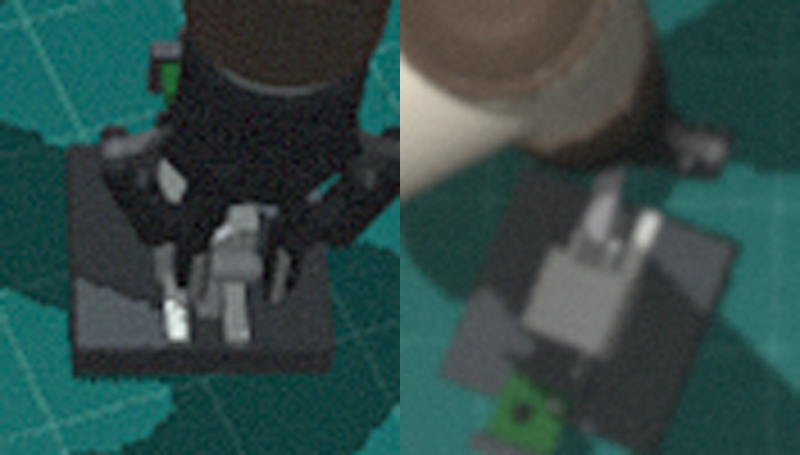

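>>> {"name": "apply_moves", "arguments": {"plan": [0.5,0,0,0,0,0.6,0,0,0,0,0.6,0,0,0,0,0.6,-0.003,0.001,0.0035,0,0.6,-0.006,0.002,0.006,0,0.6,-0.006,0.002,0.006,0,0.6,-0.006,0.002,0.006,0]}}

```text
clock: 10.48
position: [571.7, 154.3, 75.8]
ee_rot: [0.172, 0.985, 0.0, 0.001]
contact_force: [3.9, 0.3, -0.2]
gripper_width: 22.3
```

>>> {"name": "apply_moves", "arguments": {"plan": [0.6,-0.0008,0.0003,0.0006,0,0.6,-0.0016,0.0006,0.0013,0,0.6,-0.0016,0.0006,0.0013,0]}}

```text
clock: 10.73
position: [570.1, 154.8, 77.0]
ee_rot: [0.172, 0.985, 0.0, 0.0]
contact_force: [3.9, -0.9, 0.1]
gripper_width: 21.8
```

>>> {"name": "apply_moves", "arguments": {"plan": [0.47,0,0,0,0,0.45,0,0,0,0,0.42,0,0,0,0,0.38,0,0,0,0,0.35,0,0,0,0,0.2,0,0,0,0,0,0,0,0,0,-0.2,0,0,0,0]}}

```text
clock: 11.4
position: [569.1, 154.4, 76.4]
ee_rot: [0.172, 0.985, -0.0, -0.001]
contact_force: [-0.6, -0.3, 0.8]
gripper_width: 51.2
```

```bash
python3 - <<'E'
from look import look; look('b5',(395,200),(240,245))
E
```

```text
[ 0.54  0.43 -0.24 -0.   -0.9  -2.46] [569.5 154.4  76.6] [-0.1 -0.1 -0.1] 51.03255057651942
```

View pics/b5.png

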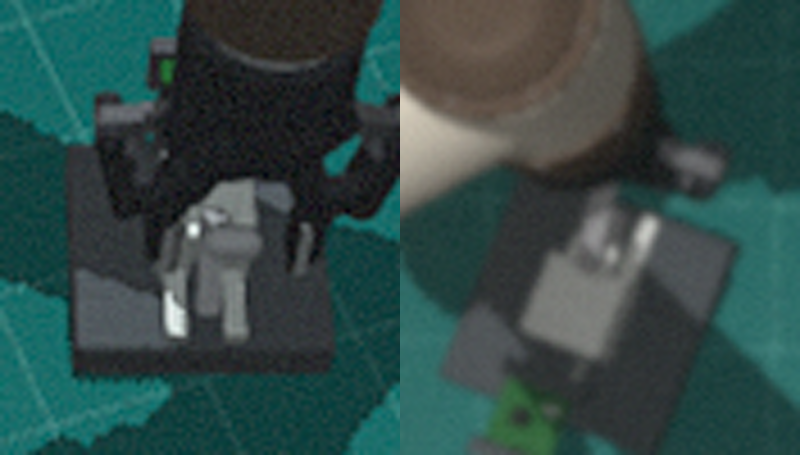

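>>> {"name": "apply_moves", "arguments": {"plan": [-0.4,0,0,0.03,0,-0.5,0,0,0.07,0,-0.6,0,0,0.1,0,-0.6,-0.025,0.009,0.1,0,-0.6,-0.055,0.02,0.1,0,-0.6,-0.0715,0.027,0.1,0,-0.6,-0.0715,0.027,0.1,0,-0.6,-0.0715,0.027,0.1,0]}}

```text
clock: 12.17
position: [497.9, 181.9, 177.4]
ee_rot: [0.171, 0.985, 0.0, 0.0]
contact_force: [-0.1, -0.3, -0.6]
gripper_width: 68.0
```

```bash
python3 - <<'E'
from look import look; look('b6',(395,200),(240,245))
from latch import *
latch('/tmp/scene_b6.npz',[499.3,184],-19.8,25.2,118)
latch('/tmp/scene_b5.npz',[499.3,184],-19.8,25.2,118)
E
```

```text
[ 0.66  0.24 -0.25  0.   -1.08 -2.57] [498.8 181.6 176.9] [0.6 0.4 0.6] 68.23616979211849
latch [ 0.769 -2.306 -0.041] cost 513.5 115 top pts [ 71.2 -13.  102.8] [ 85.   11.3 115.6] [ 79.   -0.8 109.2]
latch [ 0.777 -2.122 -0.287] cost 335.4 111 top pts [ 71.9 -13.  102.4] [ 85.   11.6 116.1] [ 79.   -0.9 109.5]
```

View pics/b6.png

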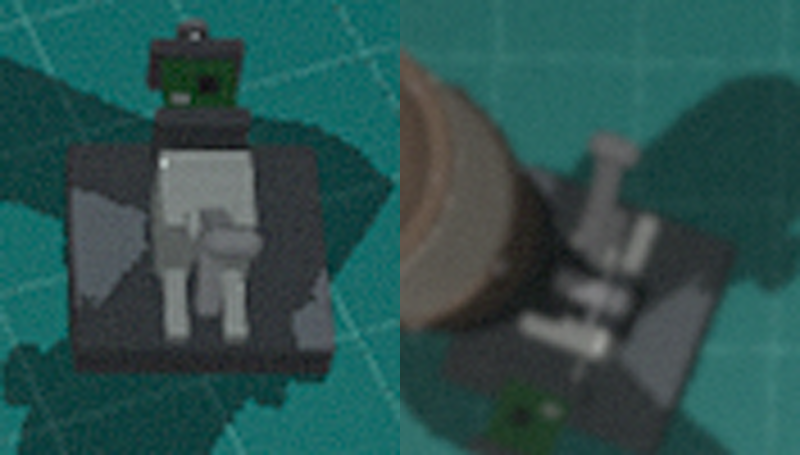

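>>> {"name": "apply_moves", "arguments": {"plan": [-0.6,-0.0005,-0.0005,-0.04,0,-0.6,-0.0005,-0.0005,-0.08,0,-0.6,-0.0005,-0.0005,-0.11,0,-0.6,-0.0005,-0.0005,-0.13,0,-0.6,-0.0005,-0.0005,-0.13,0,-0.6,-0.0005,-0.0005,-0.13,0]}}

```text
clock: 12.77
position: [498.2, 180.4, 45.9]
ee_rot: [0.172, 0.985, -0.001, -0.001]
contact_force: [1.4, -1.3, 0.6]
gripper_width: 68.3
```

```bash
python3 - <<'E'
from tip import tip; tip('b7',lo=60)
from look import look; look('b7l',(395,200),(240,245))
E
```

```text
[498.2 180.4  45.9] 68.3 -19.8
60 12 x -14.0 19.0 y [array([-18.,  -9.]), array([24., 27.])]
66 117 x -20.0 20.0 y [array([-18.,  -2.]), array([ 0., 26.])]
72 145 x -20.0 20.0 y [array([-18.,  -0.]), array([ 0., 25.])]
78 13 x 2.0 20.0 y [array([-9., -2.]), array([ 1., 15.])]
90 4 x -10.0 4.0 y [array([-37., -37.]), array([38., 39.])]
96 13 x -14.0 11.0 y [array([-39., -31.]), array([38., 50.])]
102 24 x -8.0 12.0 y [array([-44., -32.]), array([38., 51.])]
108 31 x -7.0 13.0 y [array([-44., -32.]), array([38., 50.])]
114 25 x -6.0 12.0 y [array([-41., -30.]), array([38., 52.])]
120 27 x -6.0 13.0 y [array([-44., -31.]), array([37., 51.])]
126 22 x -3.0 12.0 y [array([-44., -31.]), array([37., 50.])]
132 20 x 2.0 13.0 y [array([-47., -32.]), array([39., 56.])]
138 60 x -11.0 15.0 y [array([-59., -29.]), array([36., 68.])]
144 138 x -13.0 16.0 y [array([-62., -27.]), array([37., 69.])]
150 59 x -14.0 16.0 y [array([-62., -29.]), array([31., 69.])]
156 79 x -19.0 19.0 y [array([-61.,  -9.]), array([ 3., 68.])]
162 107 x -12.0 19.0 y [array([-63.,  -0.]), array([ 2., 69.])]
168 82 x -4.0 19.0 y [array([-63.,  -1.]), array([ 1., 70.])]
174 77 x -9.0 18.0 y [array([-64.,  -1.]), array([ 0., 69.])]
[ 0.65  0.38 -0.41  0.   -0.77 -2.57] [499.5 181.8  48.5] [-0.5  0.3  0.3] 68.0562727004349
```

View pics/b7l.png

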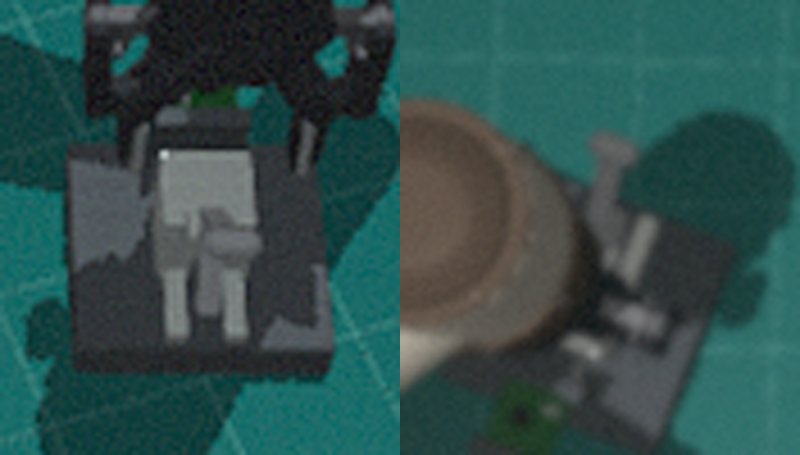

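>>> {"name": "apply_moves", "arguments": {"plan": [-0.6,0,0,-0.02,0,-0.6,0,0,-0.035,0,-0.6,0,0,-0.047,0,-0.6,0,0,-0.047,0,-0.2,0,0,-0.047,0,-0.1,0,0,-0.047,0,-0.1,0,0,-0.047,0]}}

```text
clock: 13.5
position: [498.8, 181.7, 1.3]
ee_rot: [0.172, 0.985, 0.001, 0.001]
contact_force: [0.4, -0.2, -0.4]
gripper_width: 47.1
```

```bash
python3 - <<'E'
from tip import tip; tip('b8',lo=30)
from look import look; look('b8l',(395,200),(240,245))
E
```

```text
[498.8 181.7   1.3] 47.1 -19.8
30 107 x -20.0 19.0 y [array([-60.,  -3.]), array([12., 62.])]
36 13 x 6.0 20.0 y [array([-20.,  -4.]), array([14., 23.])]
42 12 x 8.0 20.0 y [array([-20.,  -2.])]
48 18 x 3.0 20.0 y [array([-26.,  -9.]), array([31., 40.])]
54 37 x -14.0 19.0 y [array([-33., -10.]), array([27., 39.])]
60 34 x -1.0 20.0 y [array([-34., -10.]), array([14., 41.])]
66 141 x -20.0 20.0 y [array([-34.,  -0.]), array([ 1., 37.])]
72 140 x -20.0 19.0 y [array([-32.,  -0.]), array([ 0., 39.])]
78 33 x -4.0 20.0 y [array([-33.,  -2.]), array([ 1., 38.])]
84 23 x 3.0 13.0 y [array([-38., -21.]), array([27., 46.])]
90 55 x -17.0 15.0 y [array([-49., -19.]), array([28., 55.])]
96 116 x -12.0 14.0 y [array([-52., -18.]), array([27., 59.])]
102 58 x -16.0 13.0 y [array([-54., -24.]), array([35., 60.])]
108 55 x -10.0 17.0 y [array([-55., -15.]), array([23., 61.])]
114 81 x -10.0 20.0 y [array([-57.,  -3.]), array([ 2., 65.])]
120 74 x -1.0 18.0 y [array([-58.,  -1.]), array([ 1., 64.])]
126 66 x -2.0 18.0 y [array([-60.,  -2.]), array([ 2., 67.])]
[ 0.66  0.45 -0.46  0.   -0.66 -2.57] [498.3 181.4   0.7] [ 0.6 -0.  -0.3] 47.20670979682479
```

View pics/b8l.png

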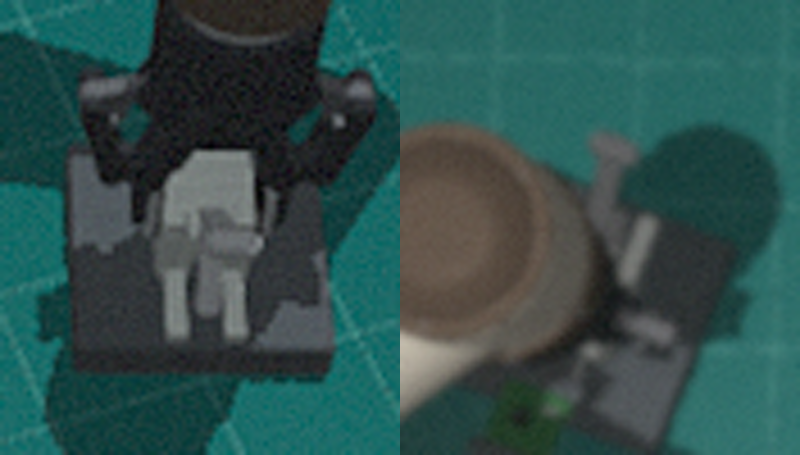

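>>> {"name": "apply_moves", "arguments": {"plan": [-0.1,0,0,-0.003,0,-0.1,0,0,-0.006,0,-0.1,0,0,-0.006,0,0,0,0,-0.006,0,0.3,0,0,-0.006,0,0.3,0,0,-0.006,0,0.3,0,0,-0.006,0,0.3,0,0,-0.006,0]}}

```text
clock: 14.32
position: [497.3, 180.7, -6.5]
ee_rot: [0.172, 0.985, -0.0, -0.0]
contact_force: [-1.2, -0.2, -2.4]
gripper_width: 43.7
```

>>> {"name": "apply_moves", "arguments": {"plan": [0.3,0,0,0,0,0.3,0,0,0.003,0,0.3,0,0,0.008,0,0.3,0,0,0.012,0,0.3,0,0,0.012,0]}}

```text
clock: 14.73
position: [498.2, 181.4, 6.6]
ee_rot: [0.172, 0.985, 0.001, 0.0]
contact_force: [0.3, 0.9, -6.3]
gripper_width: 43.4
```

```bash
python3 - <<'E'
from look import look; look('c1',(395,200),(240,245))
E
```

```text
[ 0.66  0.44 -0.46 -0.   -0.67 -2.57] [497.7 181.1   6. ] [-0.7  0.2 -6. ] 43.09313518863777
```

View pics/c1.png

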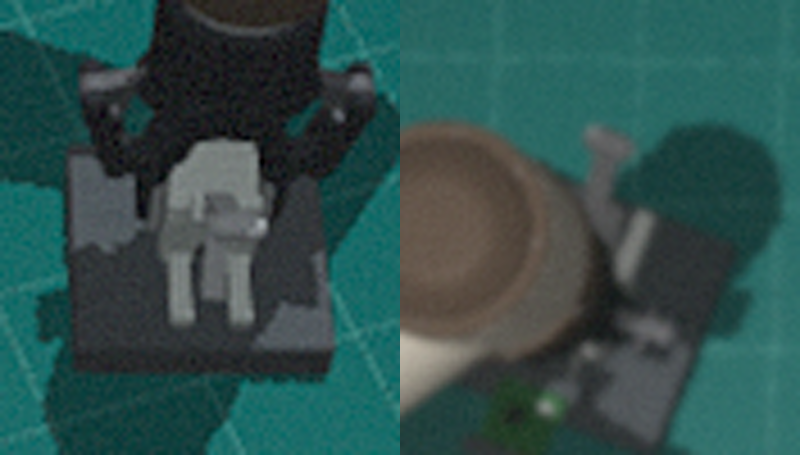

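>>> {"name": "apply_moves", "arguments": {"plan": [0.3,0,0,0.025,0,0.3,0,0,0.05,0,0.3,0,0,0.075,0,0.3,0,-0.02,0.08,0,0.3,0,-0.05,0.08,0,0.3,0,-0.08,0.08,0,0.3,0,-0.11,0.08,0,0.3,0,-0.14,0.08,0]}}

```text
clock: 15.5
position: [496.9, 39.8, 85.6]
ee_rot: [0.172, 0.985, 0.0, -0.0]
contact_force: [1.4, 0.7, -5.8]
gripper_width: 43.2
```

>>> {"name": "apply_moves", "arguments": {"plan": [0.3,0,-0.03,0,0,0.3,0,-0.06,0,0,0.3,0,-0.09,0,0,0.3,0,-0.12,0,0,0.3,0,-0.15,0,0,0.3,0,-0.18,0,0,0.3,0,-0.21,0,0,0.3,0,-0.235,0,0]}}

```text
clock: 16.17
position: [497.0, -195.6, 85.4]
ee_rot: [0.172, 0.985, 0.0, -0.0]
contact_force: [0.2, -0.3, -6.6]
gripper_width: 43.6
```

>>> {"name": "apply_moves", "arguments": {"plan": [0.3,0,-0.012,0,0,0.3,0,-0.018,0,0,0.3,0,-0.018,0,0,0.3,0,-0.018,0,0]}}

```text
clock: 16.5
position: [497.5, -211.3, 85.5]
ee_rot: [0.172, 0.985, 0.0, -0.0]
contact_force: [0.6, -0.2, -6.8]
gripper_width: 43.4
```

```bash
python3 - <<'E'
from look import look; look('c2',(225,230),(395,265))
E
```

```text
[-0.1   0.35 -0.35 -0.   -0.87 -1.81] [ 497.7 -210.8   85.7] [-0.6 -0.4 -6.2] 43.35943460777847
```

View pics/c2.png

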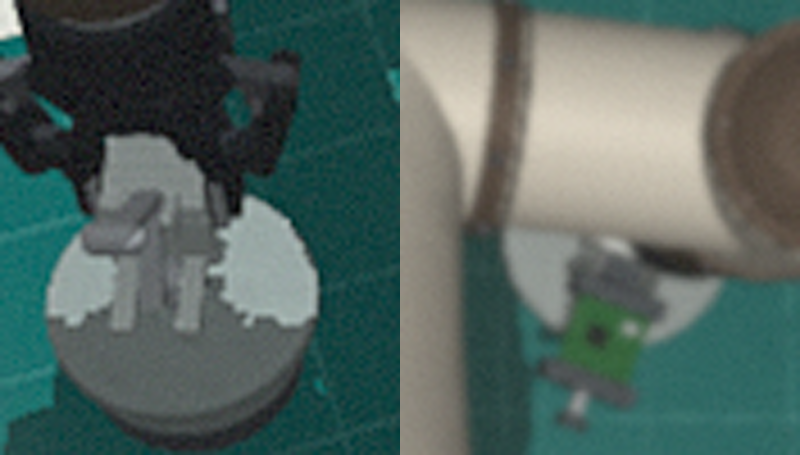

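```bash
python3 - <<'E'
from h import *
from latch import latch
a=np.deg2rad(-19.8)
def pts(f):
    W=cloud(dict(np.load(f))).reshape(-1,3); return W[np.isfinite(W[:,2])]
# ring edge circle fit: initial clouds
from scipy.optimize import least_squares
for n in("scene0","top0"):
    d=dict(np.load(f"/tmp/{n}.npz")); W=cloud(d); Z=W[:,:,2]
    m=((np.hypot(W[:,:,0]-498.5,W[:,:,1]+211)<75)&(Z>50)&(Z<66)).astype(np.uint8)
    m=cv2.morphologyEx(m,cv2.MORPH_CLOSE,np.ones((5,5)))
    cs,_=cv2.findContours(m,cv2.RETR_EXTERNAL,cv2.CHAIN_APPROX_NONE); c=max(cs,key=cv2.contourArea)[:,0,:]
    K=d["camera_matrix"];T=d["camera_from_world"];R=T[:3,:3];o=-R.T@T[:3,3]
    ray=(np.c_[c,np.ones(len(c))]@np.linalg.inv(K).T)@R
    P=o+ray*((58.2-o[2])/ray[:,2])[:,None]
    f=least_squares(lambda p:np.hypot(P[:,0]-p[0],P[:,1]-p[1])-p[2],[498,-211,62],loss="soft_l1"); print(n,"ring",f.x.round(2))
# latch cloud before/after
for f,c,z0,zm in(("/tmp/scene_b6.npz",[499.3,184],25.2,118),("/tmp/scene_c2.npz",[499.0,-209.4],115+1.2,118)):
    latch(f,c,-19.8,z0,zm)
    W=pts(f);q=W[:,:2]-c; x=q[:,0]*np.cos(a)+q[:,1]*np.sin(a); y=-q[:,0]*np.sin(a)+q[:,1]*np.cos(a); z=W[:,2]-z0
    s=(z>2)&(z<20)&(abs(y)<30)&(x>24)&(x<75); print("feet",s.sum(),"xmax",np.percentile(x[s],[90,97,100]).round(1),"y",np.percentile(y[s],[0,3,97,100]).round(1))
    s=(z>38)&(z<50)&(abs(y)<30)&(x>-10)&(x<18); print("blk",s.sum(),"y",np.percentile(y[s],[0,2,98,100]).round(1),"z",np.median(z[s]).round(1))
E
```

```text
scene0 ring [ 500.29 -209.63   61.85]
top0 ring [ 498.38 -212.33   60.75]
latch [ 0.769 -2.306 -0.041] cost 513.5 115 top pts [ 71.2 -13.  102.8] [ 85.   11.3 115.6] [ 79.   -0.8 109.2]
feet 186 xmax [58.3 60.9 63.6] y [-29.4 -24.4  22.4  29.9]
blk 179 y [-22.1 -21.5  21.3  22.4] z 43.9
latch [ 0.78  -2.639 -0.134] cost 659.0 158 top pts [ 69.5 -10.9 102.4] [ 83.7  13.7 116.1] [ 77.8   1.8 110.2]
feet 194 xmax [56.2 58.  59.2] y [-18.5 -16.4  20.2  20.7]
blk 251 y [-29.6 -24.2  26.7  29.6] z 44.1
```

>>> {"name": "apply_moves", "arguments": {"plan": [0.3,0.0008,-0.0016,-0.008,0,0.3,0.0008,-0.0016,-0.016,0,0.3,0.0008,-0.0016,-0.024,0,0.3,0.0008,-0.0016,-0.024,0,0.3,0.0008,-0.0016,-0.024,0]}}

```text
clock: 17.02
position: [497.8, -213.3, 60.7]
ee_rot: [0.172, 0.985, -0.0, -0.001]
contact_force: [-0.4, 0.5, -6.5]
gripper_width: 43.4
```

```bash
cat > m2.py <<'E'
from h import *
from latch import latch
a=np.deg2rad(-19.8)
def m2(f,c,z0,zm=118):
    p=latch(f,c,-19.8,z0,zm)
    W=cloud(dict(np.load(f))).reshape(-1,3); W=W[np.isfinite(W[:,2])]
    q=W[:,:2]-c; x=q[:,0]*np.cos(a)+q[:,1]*np.sin(a); y=-q[:,0]*np.sin(a)+q[:,1]*np.cos(a); z=W[:,2]-z0
    s=(z>3)&(z<14)&(abs(y)<24)&(x>24)&(x<75); print("feet",s.sum(),"xmax",np.percentile(x[s],[90,97,100]).round(1),"y",np.percentile(y[s],[0,3,97,100]).round(1),"ztop",np.percentile(z[s],[50,90]).round(1))
E
python3 - <<'E'
from look import look; look('c3',(225,230),(395,265))
from m2 import *
m2("/tmp/scene_b6.npz",[499.3,184],25.2)
m2("/tmp/scene_c3.npz",[499.5,-209.6],91.5+1.2)
E
```

```text
[-0.11  0.38 -0.37  0.   -0.82 -1.81] [ 498.8 -213.6   61.8] [-0.1  0.1 -6.5] 43.20844555360929
latch [ 0.769 -2.306 -0.041] cost 513.5 115 top pts [ 71.2 -13.  102.8] [ 85.   11.3 115.6] [ 79.   -0.8 109.2]
feet 153 xmax [58.3 60.9 62.3] y [-23.5 -19.4  18.5  22.9] ztop [ 7.1 10.9]
latch [ 0.789 -1.762 -1.641] cost 486.9 156 top pts [ 68.5 -12.8 101.2] [ 85.4  12.5 115.2] [ 77.9   0.2 108.3]
feet 166 xmax [56.3 58.8 60.3] y [-18.8 -17.8  18.5  19.2] ztop [7.2 9.7]
```

View pics/c3.png

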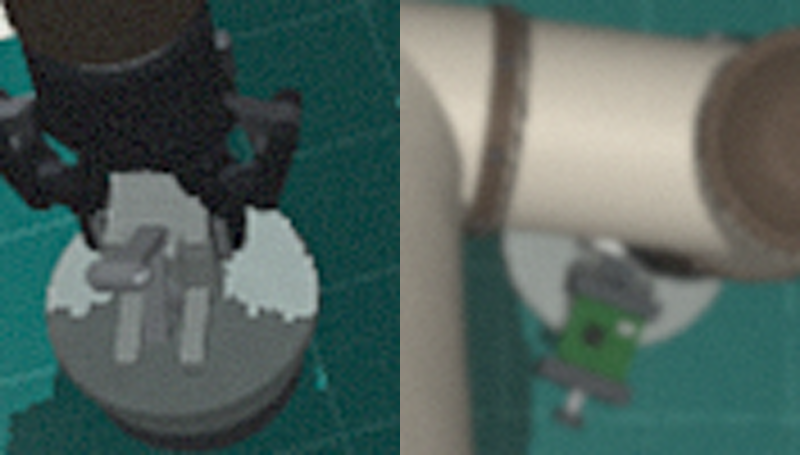

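```bash
cat > m3.py <<'E'
from h import *
a=np.deg2rad(-19.8)
def m3(f,c,z0):
    d=dict(np.load(f));W=cloud(d); C=d["color"].astype(int)
    K=d["camera_matrix"];T=d["camera_from_world"];R=T[:3,:3];o=-R.T@T[:3,3]
    v,u=np.mgrid[:480,:640]; ray=(np.stack([u,v,np.ones_like(u)],-1)@np.linalg.inv(K).T)@R
    P=o+ray*((z0+41.0-o[2])/ray[...,2])[...,None]   # board plane
    q=P[...,:2]-c; x=q[...,0]*np.cos(a)+q[...,1]*np.sin(a); y=-q[...,0]*np.sin(a)+q[...,1]*np.cos(a)
    g=(C[...,1]-C[...,0]>20)&(C[...,1]-C[...,2]>18)&(x>-95)&(x<-35)&(abs(y)<30)&(abs(W[...,2]-z0-41)<8)
    r=cv2.minAreaRect(np.stack([x[g],y[g]],1).astype(np.float32))
    print(f,g.sum(),"mean",x[g].mean().round(2),y[g].mean().round(2),"rng",np.percentile(x[g],[3,97]).round(1),np.percentile(y[g],[3,97]).round(1),"z",np.median(W[...,2][g]-z0).round(1),np.round(r[2],1))
E
python3 - <<'E'
from m3 import *
m3("/tmp/top0.npz",[498.4,181],24.8)
m3("/tmp/top_c3.npz",[498.4,-212.5],91.5+.8)
m3("/tmp/top_c2.npz",[498.4,-212.5],115.5+.8)
m3("/tmp/scene0.npz",[499.5,184],25.2)
m3("/tmp/scene_b6.npz",[499.5,184],25.2)
E
```

```text
/tmp/top0.npz 193 mean -64.71 -0.43 rng [-80.  -48.6] [-17.4  16. ] z 40.4 89.4
/tmp/top_c3.npz 211 mean -64.37 -0.3 rng [-79.6 -48.4] [-16.9  16.3] z 40.2 89.8
/tmp/top_c2.npz 220 mean -66.3 2.0 rng [-81.4 -50.3] [-14.9  18.4] z 40.6 89.2
/tmp/scene0.npz 151 mean -67.53 -0.58 rng [-81.2 -52.5] [-17.5  16.2] z 41.3 0.4
/tmp/scene_b6.npz 113 mean -68.67 -0.85 rng [-81.1 -55.3] [-17.3  15.4] z 41.2 0.4
```

>>> {"name": "apply_moves", "arguments": {"plan": [0.3,0.0003,0.0003,-0.004,0,0.3,0.0003,0.0003,-0.008,0,0.3,0.0003,0.0003,-0.011,0,0.3,0.0003,0.0003,-0.013,0,0.3,0.0003,0.0003,-0.013,0]}}

```text
clock: 17.53
position: [498.4, -213.2, 48.1]
ee_rot: [0.172, 0.985, 0.0, -0.001]
contact_force: [0.2, 0.5, -6.5]
gripper_width: 43.5
```

>>> {"name": "apply_moves", "arguments": {"plan": [0.3,0,0,-0.002,0,0.3,0,0,-0.004,0,0.3,0,0,-0.006,0,0.3,0,0,-0.006,0]}}

```text
clock: 17.87
position: [498.6, -213.2, 42.4]
ee_rot: [0.172, 0.985, 0.0, -0.0]
contact_force: [0.0, 0.4, -6.8]
gripper_width: 43.4
```

>>> {"name": "apply_moves", "arguments": {"plan": [0.3,0,0,-0.002,0,0.3,0,0,-0.004,0,0.3,0,0,-0.006,0,0.3,0,0,-0.006,0]}}

```text
clock: 18.2
position: [498.5, -213.2, 36.3]
ee_rot: [0.172, 0.985, 0.0, -0.0]
contact_force: [-1.1, -0.6, -6.1]
gripper_width: 43.0
```

>>> {"name": "apply_moves", "arguments": {"plan": [0.3,0,0,-0.002,0,0.3,0,0,-0.004,0,0.3,0,0,-0.006,0,0.3,0,0,-0.006,0]}}

```text
clock: 18.53
position: [498.5, -213.2, 30.3]
ee_rot: [0.172, 0.985, 0.0, -0.001]
contact_force: [-0.3, -0.5, -5.9]
gripper_width: 43.2
```

>>> {"name": "apply_moves", "arguments": {"plan": [0.3,0,0,-0.001,0,0.3,0,0,-0.002,0,0.3,0,0,-0.002,0]}}

```text
clock: 18.78
position: [498.8, -213.2, 28.6]
ee_rot: [0.172, 0.985, 0.0, -0.0]
contact_force: [-0.3, 0.6, -5.8]
gripper_width: 43.0
```

>>> {"name": "apply_moves", "arguments": {"plan": [0.3,0,0,-0.0005,0,0.3,0,0,-0.001,0,0.3,0,0,-0.001,0]}}

```text
clock: 19.03
position: [498.9, -213.3, 27.8]
ee_rot: [0.172, 0.985, 0.0, 0.0]
contact_force: [0.1, 0.2, -7.0]
gripper_width: 43.5
```

>>> {"name": "apply_moves", "arguments": {"plan": [0.3,0,0,-0.0005,0,0.3,0,0,-0.001,0,0.3,0,0,-0.001,0]}}

```text
clock: 19.28
position: [499.0, -213.3, 27.5]
ee_rot: [0.172, 0.985, -0.0, 0.0]
contact_force: [-0.9, 0.9, -0.4]
gripper_width: 43.3
```

>>> {"name": "apply_moves", "arguments": {"plan": [0.3,0,0,-0.0005,0,0.3,0,0,-0.001,0,0.3,0,0,-0.001,0]}}

```text
clock: 19.53
position: [499.1, -213.4, 27.3]
ee_rot: [0.172, 0.985, -0.0, 0.0]
contact_force: [-2.6, 2.5, 6.1]
gripper_width: 43.1
```

>>> {"name": "apply_moves", "arguments": {"plan": [0.3,0,0,-0.0005,0,0.3,0,0,-0.001,0,0.3,0,0,-0.001,0]}}

```text
clock: 19.78
position: [499.1, -213.4, 26.9]
ee_rot: [0.172, 0.985, -0.0, 0.0]
contact_force: [-3.3, 3.0, 10.0]
gripper_width: 43.1
```

>>> {"name": "apply_moves", "arguments": {"plan": [0.3,0,0,-0.0005,0,0.3,0,0,-0.001,0,0.3,0,0,-0.001,0]}}

```text
clock: 20.03
position: [499.2, -213.4, 26.0]
ee_rot: [0.172, 0.985, -0.0, 0.0]
contact_force: [-2.6, 3.5, 11.4]
gripper_width: 43.4
```

>>> {"name": "apply_moves", "arguments": {"plan": [0.3,0,0,-0.0007,0,0.3,0,0,-0.0014,0,0.3,0,0,-0.002,0,0.3,0,0,-0.002,0]}}

```text
clock: 20.37
position: [499.1, -213.4, 24.0]
ee_rot: [0.172, 0.985, -0.0, 0.0]
contact_force: [-3.9, 3.4, 10.6]
gripper_width: 43.3
```

>>> {"name": "apply_moves", "arguments": {"plan": [0.3,0,0,-0.0005,0,0.3,0,0,-0.001,0,0.3,0,0,-0.001,0]}}

```text
clock: 20.62
position: [499.1, -213.4, 23.1]
ee_rot: [0.172, 0.985, -0.0, 0.0]
contact_force: [-4.0, 2.7, 10.0]
gripper_width: 43.0
```

>>> {"name": "apply_moves", "arguments": {"plan": [0.3,0,0,-0.0005,0,0.3,0,0,-0.001,0,0.3,0,0,-0.001,0]}}

```text
clock: 20.87
position: [499.2, -213.4, 22.0]
ee_rot: [0.172, 0.985, -0.0, 0.0]
contact_force: [-3.3, 2.9, 10.8]
gripper_width: 43.4
```

>>> {"name": "apply_moves", "arguments": {"plan": [0.3,0,0,-0.0005,0,0.3,0,0,-0.001,0,0.3,0,0,-0.001,0]}}

```text
clock: 21.12
position: [499.1, -213.4, 21.0]
ee_rot: [0.172, 0.985, -0.0, 0.0]
contact_force: [-2.9, 3.9, 11.1]
gripper_width: 43.0
```

>>> {"name": "apply_moves", "arguments": {"plan": [0.3,0,0,-0.0005,0,0.3,0,0,-0.001,0,0.3,0,0,-0.001,0]}}

```text
clock: 21.37
position: [499.2, -213.4, 20.0]
ee_rot: [0.172, 0.985, -0.0, 0.0]
contact_force: [-2.6, 3.4, 11.6]
gripper_width: 43.3
```

>>> {"name": "apply_moves", "arguments": {"plan": [0.3,0,0,-0.0005,0,0.3,0,0,-0.001,0,0.3,0,0,-0.001,0]}}

```text
clock: 21.62
position: [499.1, -213.4, 19.0]
ee_rot: [0.172, 0.985, -0.0, 0.0]
contact_force: [-4.1, 3.2, 10.8]
gripper_width: 43.2
```

>>> {"name": "apply_moves", "arguments": {"plan": [0.3,0,0,-0.0005,0,0.3,0,0,-0.001,0,0.3,0,0,-0.001,0]}}

```text
clock: 21.87
position: [499.1, -213.4, 18.8]
ee_rot: [0.171, 0.985, -0.0, 0.0]
contact_force: [-4.8, 4.4, 15.7]
gripper_width: 43.1
```

>>> {"name": "apply_moves", "arguments": {"plan": [0.3,0,0,-0.0004,0,0.3,0,0,-0.0008,0,0.3,0,0,-0.0008,0]}}

```text
clock: 22.12
position: [499.2, -213.4, 18.7]
ee_rot: [0.171, 0.985, -0.0, 0.0]
contact_force: [-5.3, 4.6, 20.0]
gripper_width: 43.1
```

>>> {"name": "apply_moves", "arguments": {"plan": [0.3,0,0,0.001,0,0.3,0,0,0.002,0,0.3,0,0,0.002,0,0.05,0,0,0.002,0,-0.1,0,0,0.002,0,-0.3,0,0,0.002,0,-0.5,0,0,0.002,0,-0.6,0,0,0.002,0]}}

```text
clock: 22.78
position: [499.4, -213.4, 17.0]
ee_rot: [0.172, 0.985, -0.0, 0.0]
contact_force: [-0.2, -0.6, -0.8]
gripper_width: 68.3
```

>>> {"name": "apply_moves", "arguments": {"plan": [-0.6,0,0,0.03,0,-0.6,0,0,0.065,0,-0.6,0,0,0.1,0,-0.6,0,0,0.14,0,-0.6,0,0,0.18,0,-0.6,0,0.03,0.18,0,-0.6,0,0.07,0.18,0,-0.6,0,0.11,0.18,0]}}

```text
clock: 23.45
position: [499.2, -102.6, 197.7]
ee_rot: [0.173, 0.985, 0.0, 0.001]
contact_force: [0.6, 0.2, -0.2]
gripper_width: 68.2
```

```bash
python3 - <<'E'
from look import look; look('d1',(225,235),(395,265))
from m2 import *
m2("/tmp/scene_d1.npz",[499.5,-209.6],50)
from m3 import *
m3("/tmp/top_d1.npz",[498.4,-212.5],49.5)
W=cloud(dict(np.load("/tmp/scene_d1.npz"))).reshape(-1,3);W=W[np.isfinite(W[:,2])]
q=W[:,:2]-[499.5,-209.6]; x=q[:,0]*np.cos(a)+q[:,1]*np.sin(a); y=-q[:,0]*np.sin(a)+q[:,1]*np.cos(a);r=np.hypot(x,y);z=W[:,2]
s=(abs(y)>26)&(r<58)&(z>30)&(z<70); print("ring z",np.median(z[s]).round(2),"x>0",np.median(z[s&(x>10)]),"x<0",np.median(z[s&(x<-10)]))
s=(abs(x)<18)&(abs(y)<20)&(z>80)&(z<110); print("blocktop",np.median(z[s]).round(2),np.polyfit(x[s],z[s],1).round(3),np.polyfit(y[s],z[s],1).round(3))
E
```

```text
[ 0.12  0.18 -0.27 -0.   -1.12 -2.03] [499.2 -99.4 197.4] [0.9 0.3 0.3] 67.78288180681999
latch [ 0.777 -1.263 -0.777] cost 652.4 158 top pts [ 70.2 -12.5 101.9] [ 85.3  12.6 115.5] [ 79.6   0.6 109.4]
feet 167 xmax [57.8 59.6 61.4] y [-21.9 -17.9  19.3  23.5] ztop [ 7.7 10.5]
/tmp/top_d1.npz 189 mean -63.91 0.11 rng [-78.7 -48.1] [-16.5  16.3] z 40.9 89.2
ring z 49.78 x>0 49.49228198071455 x<0 49.93130048565741
blocktop 94.0 [7.0000e-03 9.4068e+01] [-3.0000e-03  9.4062e+01]
```

View pics/d1.png

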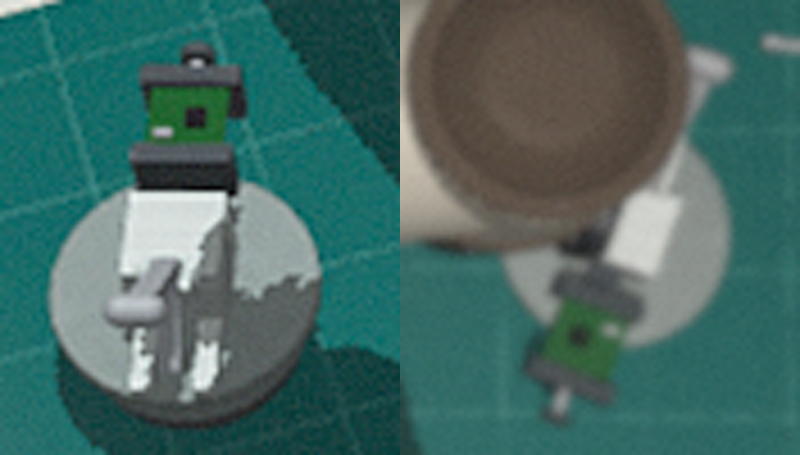

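>>> {"name": "apply_moves", "arguments": {"plan": [0.5,0.015,-0.03,0,0,1,0.03,-0.06,0,0,1,0.045,-0.09,0,0,1,0.06,-0.12,0,0,1,0.0695,-0.137,0,0,1,0.0695,-0.137,-0.02,0,1,0.0695,-0.137,-0.04,0,1,0.0695,-0.137,-0.04,0]}}

```text
clock: 24.22
position: [565.5, -240.4, 151.9]
ee_rot: [0.173, 0.985, 0.001, -0.005]
contact_force: [-0.7, 0.8, -0.5]
gripper_width: 0.1
```

```bash
python3 - <<'E'
from tip import tip; tip('d2',lo=130)
from look import look; look('d2l',(225,235),(395,265))
E
```

```text
[ 565.5 -240.4  151.9] 0.1 -19.9
130 1 x -20.0 -20.0 y [array([12., 12.])]
136 6 x -19.0 -16.0 y [array([ 2., 13.])]
142 9 x -17.0 -12.0 y [array([ 2., 13.])]
148 1 x 10.0 10.0 y [array([5., 5.])]
154 24 x -4.0 13.0 y [array([-5., -1.]), array([ 0., 19.])]
160 63 x -1.0 12.0 y [array([-6., -1.]), array([ 1., 18.])]
166 9 x 4.0 13.0 y [array([ 5., 16.])]
190 3 x 8.0 10.0 y [array([-3., -3.]), array([2., 4.])]
196 19 x 4.0 11.0 y [array([-9., -1.]), array([ 1., 15.])]
202 36 x -10.0 12.0 y [array([-9., -2.]), array([ 0., 17.])]
208 29 x 1.0 12.0 y [array([-10.,  -0.]), array([ 1., 17.])]
214 26 x -3.0 12.0 y [array([-7., -2.]), array([ 1., 17.])]
220 29 x 1.0 12.0 y [array([-9., -0.]), array([ 1., 17.])]
226 22 x 5.0 13.0 y [array([-14.,  -1.]), array([ 0., 20.])]
232 36 x 2.0 13.0 y [array([-23.,  -0.]), array([ 0., 24.])]
238 73 x -8.0 14.0 y [array([-29.,  -0.]), array([ 0., 36.])]
244 138 x -11.0 14.0 y [array([-37.,  -0.]), array([ 1., 40.])]
250 81 x -14.0 13.0 y [array([-41.,  -1.]), array([ 1., 46.])]
256 96 x -12.0 18.0 y [array([-46.,  -0.]), array([ 8., 50.])]
262 104 x -6.0 18.0 y [array([-48.,  -0.]), array([ 1., 54.])]
268 102 x -0.0 19.0 y [array([-58.,  -0.]), array([ 0., 60.])]
274 123 x -9.0 19.0 y [array([-54.,  -0.]), array([ 1., 65.])]
280 211 x -14.0 19.0 y [array([-58.,  -2.]), array([ 0., 65.])]
[-0.14  0.4  -0.07  0.   -1.11 -1.78] [ 568.9 -240.8  157.7] [ 0.3 -0.5  0.9] 0.2073814605000003
```

View pics/d2l.png

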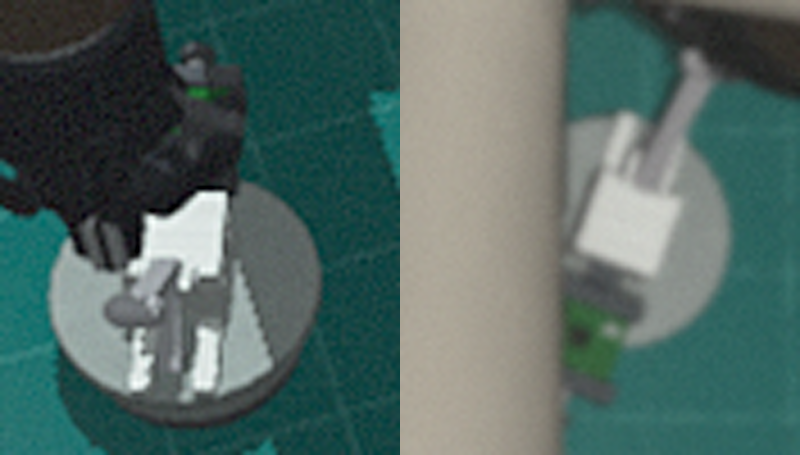

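>>> {"name": "apply_moves", "arguments": {"plan": [1,0.003,0.001,-0.01,0,1,0.003,0.001,-0.02,0,1,0.003,0.001,-0.024,0,1,0.003,0.001,-0.024,0]}}

```text
clock: 24.7
position: [570.4, -238.7, 131.4]
ee_rot: [0.172, 0.985, 0.0, -0.001]
contact_force: [-0.8, 0.3, -0.9]
gripper_width: 0.2
```

```bash
python3 - <<'E'
from tip import tip; tip('d3',lo=130)
E
```

```text
[ 570.4 -238.7  131.4] 0.2 -19.8
136 1 x -19.0 -19.0 y [array([9., 9.])]
142 1 x -17.0 -17.0 y [array([9., 9.])]
148 2 x 5.0 5.0 y [array([ 2., 11.])]
154 18 x -4.0 8.0 y [array([-10.,  -1.]), array([ 1., 15.])]
160 48 x -2.0 10.0 y [array([-8., -0.]), array([ 1., 16.])]
166 5 x 0.0 9.0 y [array([-3., -0.]), array([ 2., 14.])]
172 4 x 8.0 9.0 y [array([-3., -2.]), array([0., 2.])]
178 25 x 4.0 11.0 y [array([-8., -1.]), array([ 1., 15.])]
184 31 x -8.0 10.0 y [array([-10.,  -0.]), array([ 2., 17.])]
190 25 x 4.0 12.0 y [array([-10.,  -1.]), array([ 1., 17.])]
196 30 x -1.0 11.0 y [array([-10.,  -0.]), array([ 1., 17.])]
202 21 x 6.0 11.0 y [array([-9., -1.]), array([ 1., 17.])]
208 21 x -2.0 13.0 y [array([-6., -2.]), array([ 0., 19.])]
214 51 x -3.0 14.0 y [array([-27.,  -1.]), array([ 0., 32.])]
220 103 x -14.0 14.0 y [array([-33.,  -0.]), array([ 0., 38.])]
226 119 x -12.0 13.0 y [array([-36.,  -0.]), array([ 6., 42.])]
232 64 x -11.0 15.0 y [array([-42.,  -0.]), array([ 0., 48.])]
238 94 x -12.0 18.0 y [array([-46.,  -0.]), array([ 8., 51.])]
244 106 x -4.0 19.0 y [array([-52.,  -1.]), array([ 0., 56.])]
250 95 x 2.0 18.0 y [array([-53.,  -0.]), array([ 1., 62.])]
256 155 x -15.0 18.0 y [array([-58.,  -1.]), array([ 1., 65.])]
```

>>> {"name": "apply_moves", "arguments": {"plan": [1,0,0,-0.003,0,1,0.001,-0.0005,-0.006,0,1,0.004,-0.0015,-0.01,0,1,0.0075,-0.0025,-0.0135,0,1,0.0096,-0.0035,-0.0165,0,1,0.0096,-0.0035,-0.0165,0]}}

```text
clock: 25.25
position: [582.6, -243.3, 116.6]
ee_rot: [0.172, 0.985, -0.0, 0.001]
contact_force: [0.8, -0.3, 1.7]
gripper_width: 0.3
```

>>> {"name": "apply_moves", "arguments": {"plan": [1,0.0045,-0.0017,-0.0065,0,1,0.0085,-0.003,-0.013,0,1,0.0115,-0.004,-0.0205,0,1,0.0142,-0.0051,-0.028,0,1,0.0142,-0.0051,-0.028,0]}}

```text
clock: 25.67
position: [593.9, -247.4, 85.5]
ee_rot: [0.172, 0.985, 0.0, -0.003]
contact_force: [0.2, -1.0, 0.2]
gripper_width: -0.2
```

```bash
python3 - <<'E'
from look import look; look('d4',(225,235),(395,265))
E
```

```text
[-0.14  0.51 -0.08 -0.   -0.99 -1.77] [ 593.  -247.2   86.3] [-0.7 -0.4  0.4] 0.17225612766242795
```

View pics/d4.png

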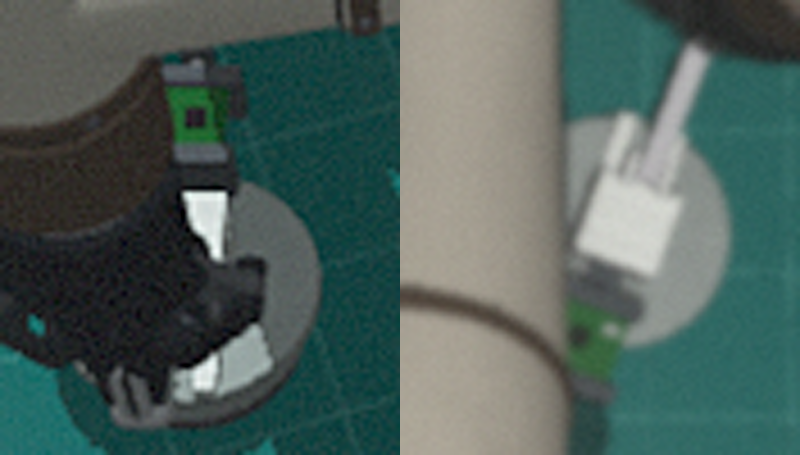

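>>> {"name": "apply_moves", "arguments": {"plan": [1,0.001,-0.0003,-0.004,0,1,0.0018,-0.0006,-0.008,0,1,0.0024,-0.0008,-0.011,0,1,0.0024,-0.0008,-0.011,0]}}

```text
clock: 26.1
position: [597.1, -248.6, 76.6]
ee_rot: [0.172, 0.985, 0.0, -0.001]
contact_force: [0.0, 1.0, 0.6]
gripper_width: -0.4
```

>>> {"name": "apply_moves", "arguments": {"plan": [1,0,0,-0.001,0,1,0,0,-0.002,0,1,0,0,-0.002,0]}}

```text
clock: 26.35
position: [597.6, -248.6, 75.5]
ee_rot: [0.172, 0.985, 0.0, 0.0]
contact_force: [0.4, -0.1, 0.1]
gripper_width: -0.0
```

>>> {"name": "apply_moves", "arguments": {"plan": [1,0,0,-0.001,0,1,0,0,-0.002,0,1,0,0,-0.002,0]}}

```text
clock: 26.6
position: [598.0, -248.8, 73.7]
ee_rot: [0.172, 0.985, -0.0, 0.0]
contact_force: [0.1, 0.1, 1.4]
gripper_width: -0.3
```

>>> {"name": "apply_moves", "arguments": {"plan": [1,0,0,-0.001,0,1,0,0,-0.002,0,1,0,0,-0.002,0]}}

```text
clock: 26.85
position: [598.2, -248.8, 71.6]
ee_rot: [0.172, 0.985, -0.0, 0.001]
contact_force: [1.8, -0.6, 1.3]
gripper_width: 0.3
```

>>> {"name": "apply_moves", "arguments": {"plan": [1,0,0,-0.001,0,1,0,0,-0.0015,0,1,0,0,-0.0015,0]}}

```text
clock: 27.1
position: [598.3, -248.9, 70.6]
ee_rot: [0.172, 0.985, -0.0, 0.001]
contact_force: [1.2, -0.3, 4.0]
gripper_width: 0.0
```

>>> {"name": "apply_moves", "arguments": {"plan": [1,0,0,-0.0005,0,1,0,0,-0.001,0,1,0,0,-0.001,0]}}

```text
clock: 27.35
position: [598.4, -248.9, 70.3]
ee_rot: [0.172, 0.985, -0.0, 0.001]
contact_force: [0.3, -0.5, 6.8]
gripper_width: 0.0
```

>>> {"name": "apply_moves", "arguments": {"plan": [1,0,0,-0.0004,0,1,0,0,-0.0008,0,1,0,0,-0.0008,0]}}

```text
clock: 27.6
position: [598.7, -249.0, 70.0]
ee_rot: [0.172, 0.985, -0.0, 0.001]
contact_force: [0.4, -0.5, 8.3]
gripper_width: -0.1
```

>>> {"name": "apply_moves", "arguments": {"plan": [1,0,0,0.005,0,1,0,0,0.03,0,1,0,0,0.07,0,1,0,0,0.11,0,1,0,0.03,0.13,0,1,0,0.07,0.13,0,1,0,0.11,0.13,0,1,0,0.15,0.13,0]}}

```text
clock: 28.27
position: [595.9, -97.1, 197.5]
ee_rot: [0.173, 0.985, 0.0, -0.001]
contact_force: [0.4, -0.0, -0.3]
gripper_width: -0.2
```

```bash
python3 - <<'E'
from look import look; look('e1',(225,235),(395,260))
from m2 import *
m2("/tmp/scene_e1.npz",[499.5,-209.6],50,70)
W=cloud(dict(np.load("/tmp/scene_e1.npz"))).reshape(-1,3);W=W[np.isfinite(W[:,2])]
q=W[:,:2]-[499.5,-209.6]; x=q[:,0]*np.cos(a)+q[:,1]*np.sin(a); y=-q[:,0]*np.sin(a)+q[:,1]*np.cos(a);r=np.hypot(x,y);z=W[:,2]
s=(abs(y)>26)&(r<58)&(z>30)&(z<70); print("ring z",np.median(z[s]).round(2))
s=(abs(x)<18)&(abs(y)<20)&(z>80)&(z<110); print("blocktop",np.median(z[s]).round(2),np.polyfit(x[s],z[s],1).round(3))
for x0 in range(30,120,10):
    s=(abs(x-x0)<5)&(abs(y)<5)&(z>80)&(z<140); print(x0,s.sum(),np.median(z[s]).round(1)-50 if s.sum() else None,end=" ")
E
```

```text
[ 0.11  0.35 -0.04 -0.   -1.19 -2.02] [596.2 -93.7 197.2] [0.1 0.7 0.4] -0.15416490685223522
latch [-0.012 -1.746  0.675] cost 1128.4 318 top pts [ 27.1 -11.8  49.1] [113.1  12.8  60.8] [74.7  0.6 54.7]
feet 130 xmax [57.6 59.8 61.8] y [-23.9 -18.6  19.2  21.8] ztop [ 7.6 11. ]
ring z 49.77
blocktop 94.03 [-1.2000e-02  9.4042e+01]
30 24 53.5 40 21 55.2 50 20 55.3 60 25 54.599999999999994 70 22 54.599999999999994 80 23 54.0 90 24 54.3 100 17 57.0 110 31 55.400000000000006
```

View pics/e1.png

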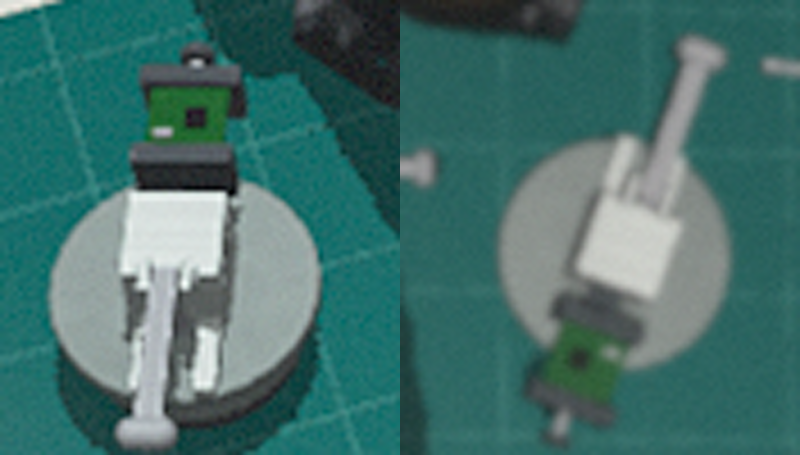

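The handle is level, with the bar at (145,430) in the left crop, and the vise sits flat on the ring. I'll check the other items, then hand in.

```bash
python3 - <<'E'
from bench import arm
import cv2,numpy as np
a=np.load("/tmp/top0.npz")["color"];b=np.load("/tmp/top_e1.npz")["color"]
for n,(u,v) in dict(jar=(311,306),board=(313,182),bottle=(198,172),spool=(290,122),brush=(415,182),mouse=(138,310),driver=(470,228),decoy=(322,247)).items():
    w=22;p=a[v-w:v+w,u-w:u+w];
    m=cv2.matchTemplate(b[v-w-6:v+w+6,u-w-6:u+w+6],p,cv2.TM_CCOEFF_NORMED); _,mx,_,l=cv2.minMaxLoc(m); print(n,round(mx,2),l[0]-6,l[1]-6)
print(arm.read_state()["contact_force"].round(1)); print(arm.job_done())
E
```

```text
jar 0.3 0 0
board -0.07 4 -6
bottle 0.98 0 0
spool 1.0 0 0
brush 0.88 0 0
mouse 1.0 0 0
driver 1.0 0 0
decoy 0.79 0 0
[0.1 0.7 0.4]
the job is handed in; nothing more can be done
None
```

The vise is on the ball stand, pushed down to the ring's stop and locked. The gripper is clear of it, and the job was handed in at about 28 s.

- **Latch raised:** on the first try I pushed the handle past its end stop, which tilted the parked vise slightly, and on release it fell back to about 0.67 rad. I raised it again until it met the stop. After I let go, the camera read about 0.77–0.79 rad, against the 0.8 asked.
- **Seating:** the vise touched the ring, which slid about 8.7 mm at a steady push. The force then rose sharply with almost no further movement, so I take the ring as home. The stand took at most about 27 N at the readings.
- **Locking:** I pressed the handle down with the closed fingertips, up to about 8 N, until it stopped.
- **Last camera checks:** the handle reads −0.01 rad and the ring's top is about 50 mm above the bench. The vise's block is level, 44 mm above the ring.
- **Bystanders:** bottle, spool, brush, mouse, screwdriver and the smaller look-alike vise had not moved. The image match failed for the circuit board and the jar, probably because the arm or its shadow covered them. The tool stayed well above bystander height there, but I did not confirm those two by eye.
- **Disagreement:** the cameras showed the fingertips about 32–40 mm higher than the reported tool height. I worked from what the cameras and the contact forces showed.

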